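Change over the tap-cartridge tester

ROBOT

A 6-joint arm with a two-finger parallel gripper is mounted at the origin on the work surface. World frame = base frame: x ahead of the robot, y to its left, z up, the work surface at z = 0. Lengths are in m, angles in rad, forces in N, time in s.
With the tool pointing down it reaches from about 0.35 to 0.975 m from the base axis. Payload 4.9 kg.
Tool frame: the origin (TCP) lies at the very end of the fingers, on their centre line; the grasp point (between the pads) lies 19 mm behind it; z points along the fingers, y is the direction in which the jaws open and shut (so a half turn about z gives the same grasp; the last joint's range is limited). The gripper opens to 85 mm and grips with 20 to 120 N. Pads are 22 mm wide; open, the fingers measure 114 mm over their backs; the gripper's body (76 mm by 85 mm) begins 54 mm behind the grasp point. The pads swing forward as they close: fully open they stand 13 mm farther back than shut.
Start: joints at [-1.31, 0.053, 1.613, -0, 1.476, -0.119], TCP at [0.232, -0.58, 0.231] pointing down, gripper open.
Joint ranges: [-3.01, 3.01], [-1.01, 2.22], [0.06, 2.58], [-1.02, 4.17], [0.09, 2.62], [-3.14, 3.14]. Speed limits (rad/s): [2.57, 2.57, 3.14, 3.14, 3.14, 3.14].

INTERFACE

Orientations are given as a rotation vector (axis times angle).
In Python, from station import ctrl gives the robot as it stands.
- The arm moves only by the tool step_arm, never from a script. Its argument "moves" is a list of rows, each a list of 5 numbers: the opening, from 0 (shut) to 1 (fully open), then the shift along the world's x, y, z in m, then the turn about the world's z in degrees. A call has 1 to 20 rows; each row shifts and turns the pose as measured when the row begins; what a row does not reach is not made up. A row lasts 1/8 s, in which the tool goes at most 62.5 mm and 10.7 degrees, less where a joint would pass 70% of its speed; a pose out of reach is approached as far as the arm can. A call is refused whole if a number of a shift passes 0.0625 or a number of a turn 10.7, either way. A call with a gripper value outside its range is refused whole. The fingers move at their own pace and stop on an object; "newtons" is the grip in N (left out, the last holds). Time passes only in rows, so rows that do not move let the fingers close. It gives the time, the measured TCP pose, the force and the opening at its end, in the units of the state.
- ctrl.get_obs(): the state, without advancing time (a new reading comes with each control period).
- ctrl.get_image(name): name is "scene" or "top"; returns a dict with "color" (400x640x3 uint8, red, green, blue), "camera_matrix" (3x3 intrinsics, pixels), "R" (3x3) and "t" (3): a world point X has camera coordinates R X + t. Camera axes: x right, y down, z forward; pixel columns grow to the right and rows downward; lengths in m; the calibration is good to about 2 mm. A picture is of the moment at which its call begins. There is no depth.
- ctrl.finish_job(): hands the job in, once; it reports no verdict.
Trained networks look in a picture, given as the dict that the camera call returned (one of the last four; its "shot" number tells which), for a name from the list of things; names that differ only in an ending like _2 or _b are one class to them, and where a whole thing is asked for, a point or a joint stands for the part that bears it (a point fixed in the world has none). Each returns a list of dicts, best first, with "p" (0 to 1); they miss things now and then, are a little off and sometimes report something else, mostly with a low value. They report only what shows in the picture. A call takes as long as a camera call. They do not tell look-alikes from the thing itself.
- ctrl.spot_in(picture, query): "bbox" ([left, top, right, bottom] in pixels, round what is visible of it).
The state is a dict: "t": time; "q": joint angles; "dq": joint speeds; "effort": joint torques, N m; "tool_pos": TCP position; "tool_rot": TCP orientation; "contact_force": force on the tool from outside, world axes, zero at the start; "wrist_torque": the same for the moment, N m; "opening": finger opening in m.
Only numpy, scipy, OpenCV 4.12 (cv2) and the standard library are available. Lean on these libraries where they do the work, as an engineer would, in place of code of your own. Each camera call takes 0.05 s, during which the arm holds its last target.

TASK

Change over the tap-cartridge tester: turn its knob anticlockwise until it clicks past its detent and lets the clamped cartridges go, then stand every green-tagged cartridge in a nest of the green pass tray and every red-tagged one in a nest of the red reject tray. Stand every untested, white-tagged cartridge from the counter in an emptied tester pocket and, with all of them in place, turn the knob back until it clicks over and clamps them. All cartridges must finally stand upright and flat on the floor of their nests and pockets, and the tools and other things lying about must be left alone.

Things in the scene. Friction and masses are not known exactly. Their poses are not given: they have to be found in the camera images.
- tester: blue tester fixed to the counter: base 100 (x) x 360 (y) x 12 mm; along its y a row of four pockets; on their +x side a flat steel keeper bar, 40 to 46 mm above the counter, moved only by the knob: clamped, its edge is 14 mm from the pocket centres, over the cartridges' shoulders; released, 28 mm, clear of them. +y end: grey block 66 x 66, 45 high, with the knob. Origin: counter level, in the pocket line
- knob (a joint): angle of the tester's black knob, rad: 0 = clamped (start; white line points to red dot, tester -x), 1.3 = released (line to green dot; anticlockwise seen from above). Stops at both. Over-centre detent at 0.65: short of it the knob springs back, past it it snaps to the other stop and stays. Takes at most 0.17 N m
- knob_grip (a point): point on the knob's axis, 71 mm above the counter, at the height to grip; its axes turn with the knob. The grip is an upright bar 48 long (own x) x 14 wide (own y) x 30 high, from 53 to 83 mm above the counter; pinch it across its 14 mm width from above
- pass_tray: fixed white tray 72 (x) x 138 (y) mm with green walls 14 mm high: the pass nests; floor 4 mm; origin at the centre of its underside
- reject_tray: the same tray with red walls: the reject nests
- pocket0 (a point): centre of the floor of tester pocket 0, 12 mm above the counter; pocket 50 x 50 mm, walls 10 mm high, pockets 66 mm apart, pocket 3 nearest the knob
- pocket1 (a point): centre of the floor of tester pocket 1, 12 mm above the counter; pocket 50 x 50 mm, walls 10 mm high, pockets 66 mm apart, pocket 3 nearest the knob
- pocket2 (a point): centre of the floor of tester pocket 2, 12 mm above the counter; pocket 50 x 50 mm, walls 10 mm high, pockets 66 mm apart, pocket 3 nearest the knob
- pocket3 (a point): centre of the floor of tester pocket 3, 12 mm above the counter; pocket 50 x 50 mm, walls 10 mm high, pockets 66 mm apart, pocket 3 nearest the knob
- pass_nest0 (a point): centre of the floor (4 mm above the counter) of nest 0 of the pass tray, 56 x 52 mm inside; nests are 69 mm apart
- pass_nest1 (a point): centre of the floor (4 mm above the counter) of nest 1 of the pass tray, 56 x 52 mm inside; nests are 69 mm apart
- reject_nest0 (a point): centre of the floor (4 mm above the counter) of nest 0 of the reject tray, 56 x 52 mm inside; nests are 69 mm apart
- reject_nest1 (a point): centre of the floor (4 mm above the counter) of nest 1 of the reject tray, 56 x 52 mm inside; nests are 69 mm apart
- green1: upright tap cartridge: grey round body 42 dia x 26 high, on it a brass stem 18 dia x 28 high (54 overall); stem top and a band round the body green (passed); 0.11 kg; origin: centre of underside, z up; starts clamped in a tester pocket. Grip by the stem. May be absent
- green2: upright tap cartridge: grey round body 42 dia x 26 high, on it a brass stem 18 dia x 28 high (54 overall); stem top and a band round the body green (passed); 0.11 kg; origin: centre of underside, z up; starts clamped in a tester pocket. Grip by the stem. May be absent
- red1: upright tap cartridge: grey round body 42 dia x 26 high, on it a brass stem 18 dia x 28 high (54 overall); stem top and a band round the body red (rejected); 0.11 kg; origin: centre of underside, z up; starts clamped in a tester pocket. Grip by the stem. May be absent
- red2: upright tap cartridge: grey round body 42 dia x 26 high, on it a brass stem 18 dia x 28 high (54 overall); stem top and a band round the body red (rejected); 0.11 kg; origin: centre of underside, z up; starts clamped in a tester pocket. Grip by the stem. May be absent
- new1: upright tap cartridge: grey round body 42 dia x 26 high, on it a brass stem 18 dia x 28 high (54 overall); stem top and a band round the body white (not yet tested); 0.11 kg; origin: centre of underside, z up; starts on the counter. Grip by the stem. May be absent
- new2: upright tap cartridge: grey round body 42 dia x 26 high, on it a brass stem 18 dia x 28 high (54 overall); stem top and a band round the body white (not yet tested); 0.11 kg; origin: centre of underside, z up; starts on the counter. Grip by the stem. May be absent
- screwdriver: red-handled screwdriver, bystander
- hammer: small claw hammer with a wooden grip, bystander
- spanner: chrome spanner, bystander
- pliers: blue-handled pliers, bystander
- tumbler: steel tumbler 70 dia x 100 high, bystander
There are look-alikes about, which are no part of the job. What is shaped like the new1 but pink or purple is not meant.

How it is judged:
On the way, in this order (a step that is already met when the one before it is completed fails the run):
1. the knob is clicked over to released (value of joint knob above 1.1 rad), for 0.2 s.
2. with the knob released, green cartridges stand in the pass nests, red in the reject nests, white in tester pockets ((horizontal distance between green1 and pass_nest0 below 0.014 m or horizontal distance between green1 and pass_nest1 below 0.014 m) and z of each of green1, green2 in the frame of pass_tray below 0.009 m and angle between each of green1, green2, red1, red2, new1, new2's own z axis and vertical below 0.12 rad and (horizontal distance between green2 and pass_nest0 below 0.014 m or horizontal distance between green2 and pass_nest1 below 0.014 m) and (horizontal distance between red1 and reject_nest0 below 0.014 m or horizontal distance between red1 and reject_nest1 below 0.014 m) and z of each of red1, red2 in the frame of reject_tray below 0.009 m and (horizontal distance between red2 and reject_nest0 below 0.014 m or horizontal distance between red2 and reject_nest1 below 0.014 m) and (horizontal distance between new1 and pocket0 below 0.01 m or horizontal distance between new1 and pocket1 below 0.01 m or horizontal distance between new1 and pocket2 below 0.01 m or horizontal distance between new1 and pocket3 below 0.01 m) and z of each of new1, new2 in the frame of tester below 0.016 m and (horizontal distance between new2 and pocket0 below 0.01 m or horizontal distance between new2 and pocket1 below 0.01 m or horizontal distance between new2 and pocket2 below 0.01 m or horizontal distance between new2 and pocket3 below 0.01 m) and value of joint knob above 1 rad), for 0.2 s.
At the end, for the whole second after the job is handed in: Every green cartridge stands in a pass nest and every red one in a reject nest (axis within 14 mm of the nest's centre), every white one in a tester pocket (within 10 mm), each upright within 7 degrees and down on the floor (within 5 mm), and the knob is back at clamped (below 0.15 rad) ((horizontal distance between green1 and pass_nest0 below 0.014 m or horizontal distance between green1 and pass_nest1 below 0.014 m) and z of each of green1, green2 in the frame of pass_tray below 0.009 m and angle between each of green1, green2, red1, red2, new1, new2's own z axis and vertical below 0.12 rad and (horizontal distance between green2 and pass_nest0 below 0.014 m or horizontal distance between green2 and pass_nest1 below 0.014 m) and (horizontal distance between red1 and reject_nest0 below 0.014 m or horizontal distance between red1 and reject_nest1 below 0.014 m) and z of each of red1, red2 in the frame of reject_tray below 0.009 m and (horizontal distance between red2 and reject_nest0 below 0.014 m or horizontal distance between red2 and reject_nest1 below 0.014 m) and (horizontal distance between new1 and pocket0 below 0.01 m or horizontal distance between new1 and pocket1 below 0.01 m or horizontal distance between new1 and pocket2 below 0.01 m or horizontal distance between new1 and pocket3 below 0.01 m) and z of each of new1, new2 in the frame of tester below 0.016 m and (horizontal distance between new2 and pocket0 below 0.01 m or horizontal distance between new2 and pocket1 below 0.01 m or horizontal distance between new2 and pocket2 below 0.01 m or horizontal distance between new2 and pocket3 below 0.01 m) and value of joint knob below 0.15 rad); the robot touches nothing.
It fails at once if a tool or other bystander is shifted more than 30 mm (distance of any of screwdriver, hammer, spanner, pliers, tumbler from where it was at the start of the episode above 0.03 m).
Of green1, green2, red1, red2 only 3 to 4 are there at a start; the rules pass over those that are not, and their reading is None.
Of new1, new2 only 1 to 2 are there at a start; the rules pass over those that are not, and their reading is None.
At some moment in a run one of new1, new2 may be knocked a few centimetres aside while the robot is not near it.
It also fails if it takes over 208 s, if anything falls off the work surface, if the arm or the gripper's body presses on something with over 40 N, if the wrist force passes 120 N, or if a joint passes its speed limit or range.

## Working session

There is one attempt and no reset: what is moved stays moved. The work goes in short steps, Python scripts to look and compute and a tool call to move; the robot and the scene stay as the last step left them, time stands still between calls to the robot, and variables do not carry over. Pictures are saved under pics/ and viewed, and the job is handed in when it is done.

Besides the shell and the picture viewer there is one more tool, called after ">>>" as name(argument=value, ...) on one line, values as JSON. step_arm: Moves the arm, as the interface text tells. Its arguments: {"type":"object","properties":{"moves":{"type":"array","items":{"type":"array","items":{"type":"number"}}},"newtons":{"type":"number"}},"required":["moves"]}

```bash
mkdir -p pics; ls
cat > h.py <<'E'
import numpy as np, cv2
from station import ctrl
def snap(name,fn=None):
    p=ctrl.get_image(name)
    if fn: cv2.imwrite('pics/'+fn,p['color'][:,:,::-1])
    return p
def ray(p,u,v,z):
    K=p['camera_matrix'];R=p['R'];t=p['t']
    d=R.T@np.linalg.inv(K)@np.array([u,v,1.]);c=-R.T@t
    return c+d*(z-c[2])/d[2]
def proj(p,X):
    x=p['R']@np.array(X)+p['t'];x=p['camera_matrix']@x;return x[:2]/x[2]
E
python3 - <<'E'
from h import *
a=snap('scene','s0.png');b=snap('top','t0.png')
for p in(a,b): print(p['camera_matrix'],p['R'],-p['R'].T@p['t'])
o=ctrl.get_obs();print(o)
E
```

```text
pics
[[479.21653705   0.         328.69895259]
 [  0.         479.21653705 200.52682761]
 [  0.           0.           1.        ]] [[ 0.56120127  0.82761555 -0.01027796]
 [ 0.64154807 -0.44280871 -0.62636772]
 [-0.52294284  0.34492455 -0.77945997]] [ 1.19414021 -0.41483791  0.98030481]
[[400.39342773   0.         316.72300399]
 [  0.         400.39342773 194.96223741]
 [  0.           0.           1.        ]] [[-2.94314470e-02 -9.99566662e-01 -5.27533349e-04]
 [-9.89978010e-01  2.92220351e-02 -1.38165165e-01]
 [ 1.38120708e-01 -3.54415432e-03 -9.90409061e-01]] [0.44212325 0.01486059 0.95690648]
{'t': 0.1, 'q': array([-1.31000829e+00,  5.33405764e-02,  1.61413776e+00, -6.34400474e-06,
        1.47598103e+00, -1.18995229e-01]), 'dq': array([ 0.00108415, -0.00049607, -0.00233165, -0.00111892,  0.00048455,
       -0.00032041]), 'effort': array([ 2.61885743e-04, -3.94906497e+01, -3.71363068e+01, -1.18144939e-06,
        3.96454110e-03, -4.11947980e-06]), 'tool_pos': array([ 0.23155802, -0.57992927,  0.23016642]), 'tool_rot': array([-3.08329327e+00, -5.92632949e-01,  2.17475368e-04]), 'contact_force': array([ 0.0190718 , -0.59566807, -0.03425807]), 'wrist_torque': array([ 0.01721017,  0.0152246 , -0.0254321 ]), 'opening': 0.08539255433150501}
```

View pics/s0.png

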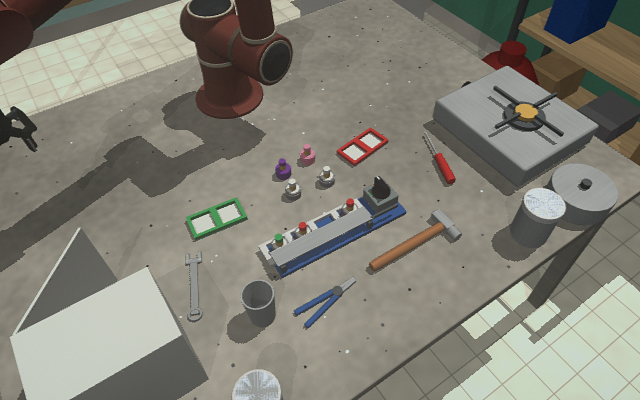

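View pics/t0.png

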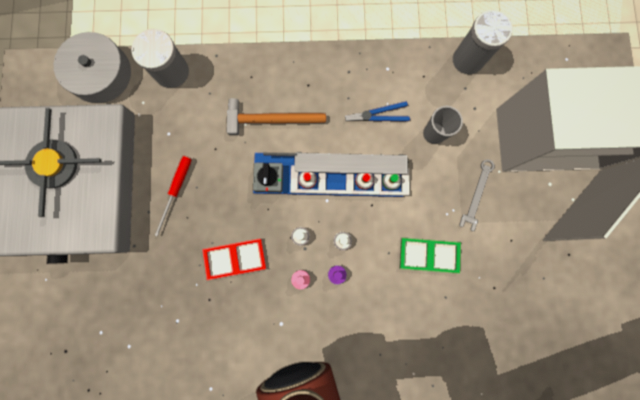

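Run:
```python
from h import *
b=snap('top')
c=b['color'][130:300,190:480];cv2.imwrite('pics/t1.png',cv2.resize(c,None,fx=2.7,fy=2.7,interpolation=cv2.INTER_CUBIC)[:,:,::-1])
for n in ['tester','knob','pass_tray','reject_tray','green1','red1','new1','tumbler','pliers','hammer','spanner','screwdriver']:
    for r in ctrl.spot_in(b,n):
        if r['p']<.3: continue
        x=r['bbox'];z={'green1':.054,'red1':.054,'new1':.027,'knob':.083}.get(n,0.014)
        print(n,round(r['p'],2),np.round(x,1),ray(b,(x[0]+x[2])/2,(x[1]+x[3])/2,z).round(4))
```

```text
tester 0.65 [255.1 149.3 408.5 196.9] [ 0.6254 -0.0262  0.014 ]
knob 0.74 [260.2 165.3 276.8 185.5] [0.611  0.1174 0.083 ]
pass_tray 0.94 [396.6 237.7 460.4 271.5] [ 0.4258 -0.2446  0.014 ]
reject_tray 0.81 [202.1 236.4 262.9 281.2] [0.4295 0.2117 0.014 ]
green1 0.73 [382.9 172.6 400.5 193.5] [ 0.5905 -0.1605  0.054 ]
red1 0.76 [357.4 173.9 375.8 189.3] [ 0.5955 -0.1033  0.054 ]
red1 0.51 [300.7 168.7 318.3 187.7] [0.6073 0.027  0.054 ]
new1 0.75 [331.2 231.7 349.2 252.2] [ 0.4608 -0.0394  0.027 ]
new1 0.66 [328.3 264.8 342.7 285.2] [ 0.3863 -0.0259  0.027 ]
new1 0.6 [288.4 224.8 306.9 247. ] [0.4776 0.0584 0.027 ]
new1 0.56 [288.  270.7 308.6 287.2] [0.3799 0.0592 0.027 ]
new1 0.42 [251.7 149.6 404.9 197.1] [ 0.6225 -0.0173  0.027 ]
tumbler 0.97 [424.4 106.8 460.  144. ] [ 0.7356 -0.2991  0.014 ]
pliers 0.92 [343.7 100.1 408.6 121.5] [ 0.7774 -0.1401  0.014 ]
hammer 0.75 [226.1  98.  327.2 135.6] [0.7693 0.1037 0.014 ]
spanner 0.84 [456.7 160.4 493.5 227.4] [ 0.5651 -0.3651  0.014 ]
spanner 0.49 [383.3 174.1 402.2 189.4] [ 0.6001 -0.171   0.014 ]
screwdriver 0.56 [155.4 157.1 190.1 235. ] [0.5811 0.3537 0.014 ]
```

View pics/t1.png

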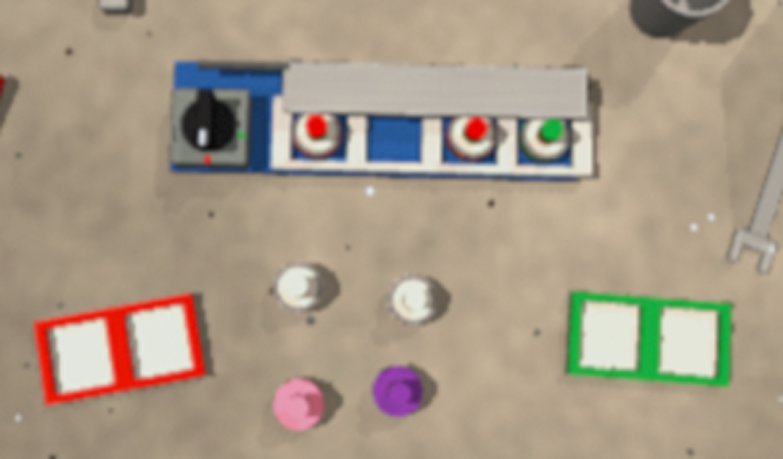

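Run:
```python
from h import *
b=snap('top')
I=b['color'];hsv=cv2.cvtColor(I,cv2.COLOR_RGB2HSV)
def blobs(m,z,name,amin=15):
    n,l,s,c=cv2.connectedComponentsWithStats(m.astype(np.uint8))
    for i in range(1,n):
        if s[i,4]>=amin and 90<c[i][1]<300 and 190<c[i][0]<480:
            print(name,s[i],c[i].round(1),ray(b,*c[i],z).round(4))
            if s[i,4]>150:
                pts=np.argwhere(l==i)[:,::-1].astype(np.float64)
                w=np.array([ray(b,u,v,z)[:2] for u,v in pts]).astype(np.float32)
                print('  rect',cv2.minAreaRect(w))
H,S,V=[hsv[...,k].astype(int) for k in range(3)]
red=((H<6)|(H>174))&(S>170)&(V>120)
gr=(H>45)&(H<75)&(S>130)&(V>80)
blobs(red&(np.arange(400)[:,None]<220),.066,'redstem');blobs(gr,.066,'green')
blobs(red,.014,'red');blobs(gr,.014,'green')
c=I[145:202,245:415];cv2.imwrite('pics/t2.png',cv2.resize(c,None,fx=4.7,fy=4.7,interpolation=cv2.INTER_CUBIC)[:,:,::-1])
c=I[220:300,280:360];cv2.imwrite('pics/t3.png',cv2.resize(c,None,fx=7,fy=7,interpolation=cv2.INTER_CUBIC)[:,:,::-1])
```

```text
redstem [304 173   7   8  45] [306.8 176.4] [0.6094 0.0328 0.066 ]
redstem [363 174   7   8  45] [365.9 177.6] [ 0.6028 -0.1007  0.066 ]
green [390 174   8   8  47] [393.9 177.8] [ 0.6004 -0.1638  0.066 ]
green [400 238  61  35 625] [430.4 255.4] [ 0.4247 -0.2343  0.066 ]
  rect ((0.42563530802726746, -0.233934685587883), (0.13028748333454132, 0.0657147616147995), 83.85916137695312)
red [304 173   7   8  45] [306.8 176.4] [0.6192 0.0339 0.014 ]
red [363 174   7   8  45] [365.9 177.6] [ 0.6122 -0.1074  0.014 ]
red [203 239  63  41 685] [233.5 259.1] [0.4288 0.2095 0.014 ]
  rect ((0.4292348027229309, 0.20858213305473328), (0.07147311419248581, 0.13867633044719696), 8.730941772460938)
green [390 174   8   8  47] [393.9 177.8] [ 0.6096 -0.1742  0.014 ]
green [400 238  61  35 625] [430.4 255.4] [ 0.4237 -0.2488  0.014 ]
  rect ((0.4246729910373688, -0.24845623970031738), (0.1378920078277588, 0.06955034285783768), 83.8591537475586)
```

View pics/t2.png

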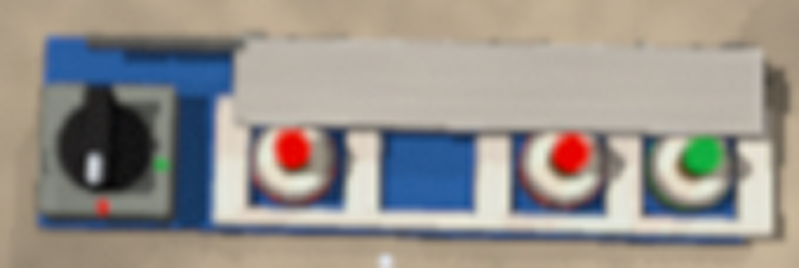

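View pics/t3.png

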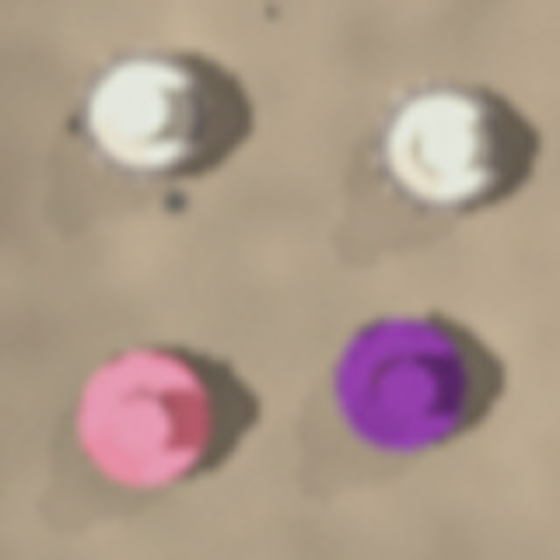

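Run:
```python
from h import *
from scipy.optimize import least_squares
b=snap('top');a=snap('scene','s1.png')
def P(U,V,z): return ray(b,(U+.5)/4.7-.5+245,(V+.5)/4.7-.5+145,z)
for nm,U,V,z in [('blk',42,88,.045),('blk',176,85,.045),('blk',173,215,.045),('blk',38,213,.045),('baseTL',45,37,.012),('baseBL',38,228,.012),('baseBR',745,240,.012),('wallBL',212,224,.022),('wallBR',773,238,.022),
 ('p3l',249,208,.022),('p3r',345,209,.022),('p2l',380,211,.022),('p2r',474,211,.022),('p1l',512,213,.022),('p1r',607,214,.022),('p0l',643,216,.022),('p0r',736,217,.022),('kbl',234,124,.046),('kbr',763,133,.046)]:
    print(nm,P(U,V,z).round(4))
c=a['color'][150:290,160:460];cv2.imwrite('pics/s1.png',cv2.resize(c,None,fx=2.6,fy=2.6,interpolation=cv2.INTER_CUBIC)[:,:,::-1])
# whites
for nm,U,V in [('w1top',137,112),('w2top',440,145)]:
    print(nm,ray(b,(U+.5)/7-.5+280,(V+.5)/7-.5+220,.054).round(4))
for nm,U,V in [('w1body',148,114),('w2body',448,147)]:
    print(nm,ray(b,(U+.5)/7-.5+280,(V+.5)/7-.5+220,.026).round(4))
```

```text
blk [0.6479 0.1563 0.045 ]
blk [0.6474 0.09   0.045 ]
blk [0.5824 0.0926 0.045 ]
blk [0.5854 0.1587 0.045 ]
baseTL [0.6821 0.1596 0.012 ]
baseBL [0.5828 0.164  0.012 ]
baseBR [ 0.5661 -0.1942  0.012 ]
wallBL [0.5808 0.075  0.022 ]
wallBR [ 0.5654 -0.206   0.022 ]
p3l [0.5884 0.0563 0.022 ]
p3r [0.5865 0.0081 0.022 ]
p2l [ 0.5849 -0.0095  0.022 ]
p2r [ 0.5835 -0.0567  0.022 ]
p1l [ 0.5819 -0.0758  0.022 ]
p1r [ 0.58   -0.1234  0.022 ]
p0l [ 0.5785 -0.1415  0.022 ]
p0r [ 0.5766 -0.1881  0.022 ]
kbl [0.6267 0.0617 0.046 ]
kbr [ 0.6145 -0.1987  0.046 ]
w1top [0.4772 0.0538 0.054 ]
w2top [ 0.4638 -0.0429  0.054 ]
w1body [0.4775 0.0514 0.026 ]
w2body [ 0.4638 -0.0474  0.026 ]
```

View pics/s1.png

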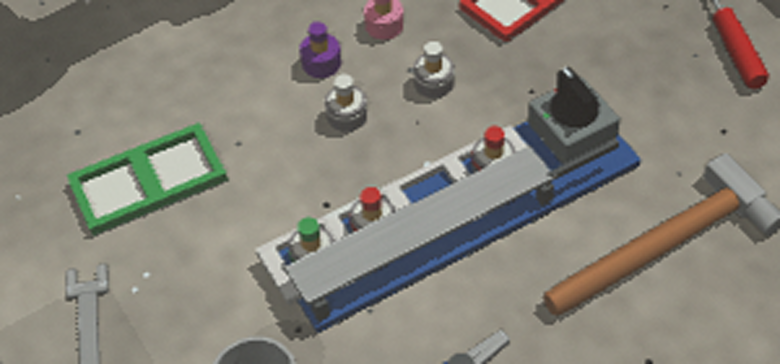

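Run:
```python
from h import *
a=snap('scene')
I=a['color'];hsv=cv2.cvtColor(I,cv2.COLOR_RGB2HSV)
H,S,V=[hsv[...,k].astype(int) for k in range(3)]
red=((H<6)|(H>174))&(S>150)&(V>90)
gr=(H>45)&(H<75)&(S>110)&(V>70)
for m,nm in((red,'r'),(gr,'g')):
    n,l,s,c=cv2.connectedComponentsWithStats(m.astype(np.uint8))
    for i in range(1,n):
        if s[i,4]>20 and 180<c[i][0]<450 and 120<c[i][1]<280: print(nm,s[i],c[i].round(1),ray(a,*c[i],.063).round(4))
# expected pocket-floor-ish projections for stems at detected pos
for X in [(.6094,.0328,.066),(.6028,-.1007,.066),(.6004,-.1638,.066),(.6163,.1244,.083)]: print(proj(a,X).round(1))
for U,V in [(433,49),(344,82)]: print('w',ray(a,(U+.5)/2.6-.5+160,(V+.5)/2.6-.5+150,.054).round(4))
for z,pts in((.045,[(530,115),(565,160),(620,119),(583,80)]),(.083,[(567,70),(600,98)])):
  for U,V in pts: print(z,ray(a,(U+.5)/2.6-.5+160,(V+.5)/2.6-.5+150,z).round(4))
c=I[160:215,350:410];cv2.imwrite('pics/s2.png',cv2.resize(c,None,fx=9,fy=9,interpolation=cv2.INTER_CUBIC)[:,:,::-1])
```

```text
r [337 128  51  36 367] [362.1 145.1] [0.4709 0.1735 0.063 ]
r [435 153  20  29 232] [444.2 167. ] [0.6565 0.3001 0.063 ]
r [347 199   7   6  32] [349.8 201.2] [0.6098 0.0325 0.063 ]
r [299 222   7   6  36] [302.1 224.6] [ 0.6035 -0.1015  0.063 ]
g [186 198  60  40 467] [214.9 217. ] [ 0.4657 -0.2619  0.063 ]
g [275 234   7   6  36] [278.1 236.6] [ 0.601  -0.1656  0.063 ]
[349.8 200.3]
[302.2 223.5]
[278.6 235.3]
[381.6 181.4]
w [0.48   0.0501 0.054 ]
w [ 0.4666 -0.0468  0.054 ]
0.045 [0.599  0.0836 0.045 ]
0.045 [0.662  0.0778 0.045 ]
0.045 [0.6525 0.1523 0.045 ]
0.045 [0.5927 0.154  0.045 ]
0.083 [0.5984 0.1262 0.083 ]
0.083 [0.644  0.1301 0.083 ]
```

View pics/s2.png

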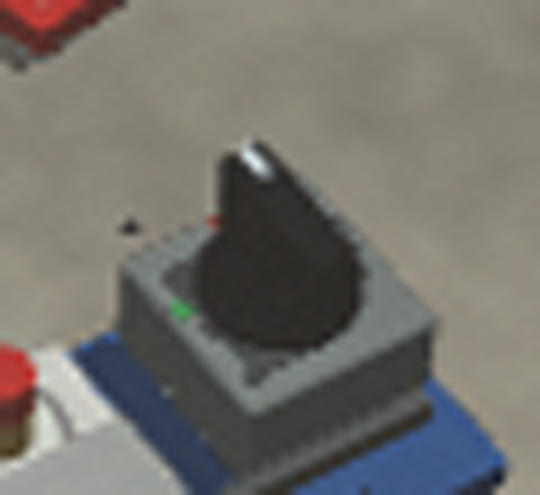

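>>> step_arm(moves=[[0.5, 0.032, 0.058, 0, -2], [0.5, 0.032, 0.058, 0, -2], [0.5, 0.032, 0.058, 0, -2], [0.5, 0.032, 0.058, 0, -2], [0.5, 0.032, 0.058, 0, -2], [0.5, 0.032, 0.058, 0, -2], [0.5, 0.032, 0.058, 0, -2], [0.5, 0.032, 0.058, 0, -2], [0.5, 0.032, 0.058, 0, -2], [0.5, 0.032, 0.058, 0, -2], [0.5, 0.032, 0.058, 0, -2], [0.5, 0, 0, 0, 0]])

```text
t: 2.45
tool_pos: [0.5636, 0.0281, 0.2335]
tool_rot: [3.137, -0.032, 0.013]
contact_force: [0.3, 0.0, -0.0]
opening: 0.0427
```

>>> step_arm(moves=[[0.5, 0.026, 0.048, -0.03, -1.5], [0.5, 0.027, 0.049, -0.03, 0], [0.5, 0, 0, 0, 0], [0.5, 0, 0, 0, 0]])

```text
t: 2.95
tool_pos: [0.6173, 0.1224, 0.1746]
tool_rot: [3.133, -0.078, 0.017]
contact_force: [-1.1, 0.3, 0.5]
opening: 0.0427
```

Run:
```python
from h import *
a=snap('scene');b=snap('top')
cv2.imwrite('pics/a1.png',cv2.resize(a['color'][100:260,260:460],None,fx=3.5,fy=3.5)[:,:,::-1])
cv2.imwrite('pics/b1.png',b['color'][:,:,::-1])
print(ctrl.get_obs()['q'].round(3))
```

```text
[ 0.081  0.096  1.663 -0.009  1.372  1.704]
```

View pics/a1.png

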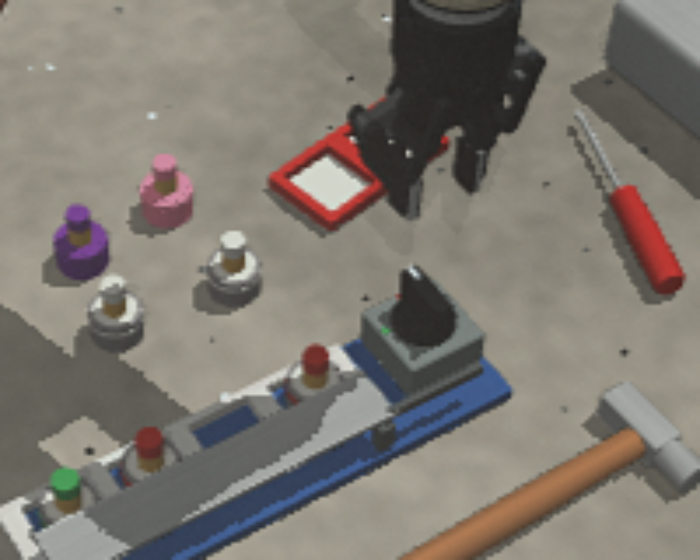

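>>> step_arm(moves=[[0.5, 0, 0.001, -0.04, 0], [0.5, 0, 0.001, -0.04, 0], [0.5, 0, 0, -0.03, 0], [0.5, 0, 0, -0.008, 0], [0.5, 0, 0, 0, 0]])

```text
t: 3.68
tool_pos: [0.6205, 0.118, 0.0636]
tool_rot: [3.133, -0.092, 0.041]
contact_force: [-0.3, -1.0, 1.2]
opening: 0.0425
```

Run:
```python
from h import *
a=snap('scene')
cv2.imwrite('pics/a2.png',cv2.resize(a['color'][140:220,320:440],None,fx=6,fy=6)[:,:,::-1])
```

```text
(no output)
```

View pics/a2.png

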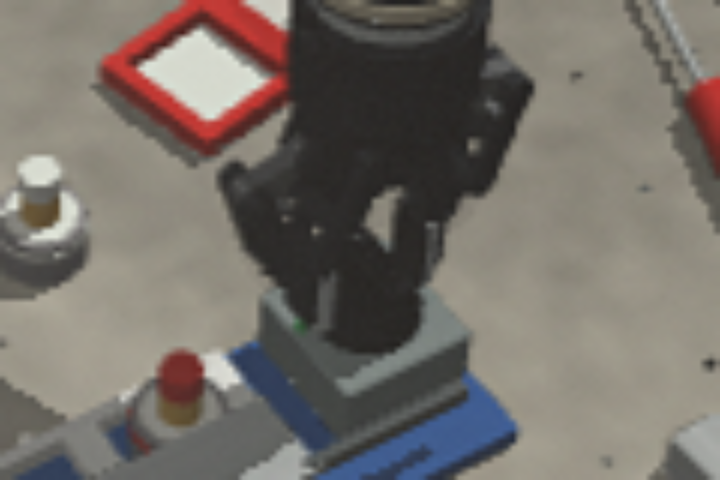

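>>> step_arm(moves=[[0.5, -0.003, 0.007, -0.006, 0.6], [0.5, 0, 0, 0, 0]], newtons=40)

```text
t: 3.98
tool_pos: [0.6196, 0.1255, 0.061]
tool_rot: [3.134, -0.075, 0.05]
contact_force: [-0.2, -0.1, 0.4]
opening: 0.0427
```

>>> step_arm(moves=[[0.5, -0.002, 0, -0.004, 0], [0.0, 0, 0, 0, 0], [0.0, 0, 0, 0, 0], [0.0, 0, 0, 0, 0], [0.0, 0, 0, 0, 0]], newtons=40)

```text
t: 4.6
tool_pos: [0.6183, 0.1254, 0.0583]
tool_rot: [3.134, -0.075, 0.053]
contact_force: [-0.6, -1.4, 1.1]
opening: 0.0135
```

>>> step_arm(moves=[[0.0, 0, 0, 0, 7], [0.0, 0, 0, 0, 7], [0.0, 0, 0, 0, 7], [0.0, 0, 0, 0, 7]], newtons=40)

```text
t: 5.1
tool_pos: [0.6181, 0.1265, 0.0583]
tool_rot: [-3.055, -0.708, -0.053]
contact_force: [-0.3, 0.2, 0.9]
opening: 0.0131
```

>>> step_arm(moves=[[0.0, 0, 0, 0, 7], [0.0, 0, 0, 0, 7], [0.0, 0, 0, 0, 7], [0.0, 0, 0, 0, 7], [0.0, 0, 0, 0, 7], [0.0, 0, 0, 0, 7], [0.0, 0, 0, 0, 0]], newtons=40)

```text
t: 5.98
tool_pos: [0.6168, 0.1276, 0.0583]
tool_rot: [-2.563, -1.783, -0.041]
contact_force: [-0.2, -0.7, 2.2]
opening: 0.0135
```

>>> step_arm(moves=[[0.5, 0, 0, 0, 0], [0.5, 0, 0, 0, 0], [0.5, 0, 0, 0, 0], [0.5, 0, 0, 0.03, 0], [0.5, 0, 0, 0.04, 0], [0.5, 0, 0, 0.04, 0]])

```text
t: 6.72
tool_pos: [0.613, 0.1277, 0.1651]
tool_rot: [-2.563, -1.773, -0.028]
contact_force: [-0.3, 0.0, -0.3]
opening: 0.0423
```

Run:
```python
from h import *
a=snap('scene')
cv2.imwrite('pics/a3.png',cv2.resize(a['color'][120:290,230:460],None,fx=3.4,fy=3.4)[:,:,::-1])
```

```text
(no output)
```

View pics/a3.png

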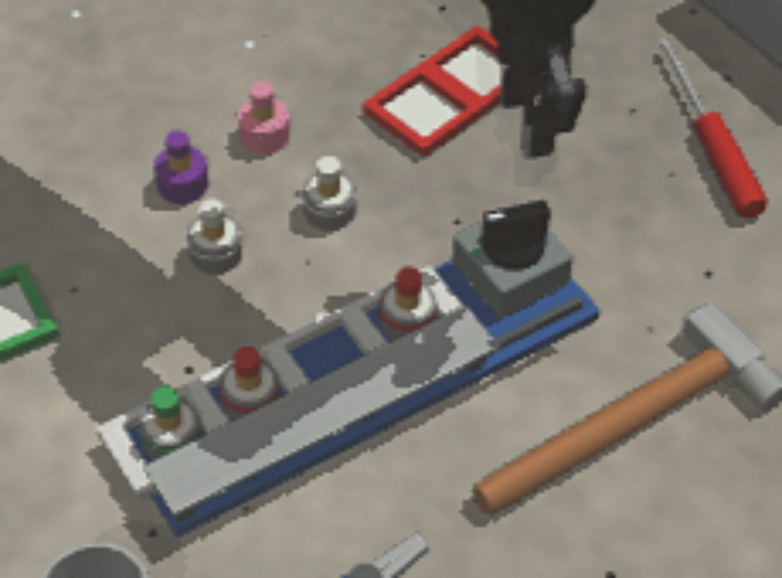

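>>> step_arm(moves=[[0.45, 0, -0.016, 0, -9], [0.45, -0.001, -0.016, 0, -9], [0.45, -0.001, -0.016, 0, -9], [0.45, -0.001, -0.016, 0, -9], [0.45, -0.001, -0.016, 0, -9], [0.45, 0, -0.015, 0, -9], [0.45, 0, 0, 0, -9], [0.45, 0, 0, 0, -9], [0.45, 0, 0, 0, 0]])

```text
t: 7.9
tool_pos: [0.6141, 0.0303, 0.1739]
tool_rot: [3.132, -0.14, 0.06]
contact_force: [1.0, 0.1, 0.3]
opening: 0.0384
```

>>> step_arm(moves=[[0.45, -0.002, 0.002, -0.04, 2.4], [0.45, -0.003, 0.001, -0.04, 0], [0.45, 0, 0, 0, 0], [0.45, 0, 0, 0, 0]])

```text
t: 8.4
tool_pos: [0.6108, 0.0334, 0.0948]
tool_rot: [3.135, -0.059, 0.069]
contact_force: [-0.7, -1.1, 1.1]
opening: 0.0383
```

>>> step_arm(moves=[[0.45, 0, 0, -0.03, 0], [0.45, 0, 0, -0.02, 0], [0.45, 0, 0, 0, 0]])

```text
t: 8.78
tool_pos: [0.6153, 0.0331, 0.0499]
tool_rot: [3.134, -0.056, 0.085]
contact_force: [0.2, 0.2, -0.0]
opening: 0.0383
```

>>> step_arm(moves=[[0.45, -0.005, 0, -0.006, 0], [0.45, -0.001, 0, 0, 0], [0.45, 0, 0, 0, 0]])

```text
t: 9.15
tool_pos: [0.6111, 0.033, 0.0468]
tool_rot: [3.134, -0.056, 0.092]
contact_force: [0.2, 0.2, 0.3]
opening: 0.0385
```

>>> step_arm(moves=[[0.45, -0.002, 0, -0.005, 0], [0.0, 0, 0, 0, 0], [0.0, 0, 0, 0, 0], [0.0, 0, 0, 0, 0], [0.0, 0, 0, 0, 0]], newtons=40)

```text
t: 9.78
tool_pos: [0.6096, 0.033, 0.0425]
tool_rot: [3.134, -0.056, 0.095]
contact_force: [-0.7, -0.5, 1.3]
opening: 0.0168
```

>>> step_arm(moves=[[0.0, 0, 0, 0.04, 0], [0.0, 0, 0, 0.04, 0], [0.0, -0.03, 0.034, 0.01, 0], [0.0, -0.031, 0.035, 0, 0], [0.0, -0.031, 0.035, 0, 0], [0.0, -0.031, 0.035, 0, 0], [0.0, -0.031, 0.035, 0, 0], [0.0, -0.031, 0.035, 0, 0], [0.0, 0, 0, 0, 0]])

```text
t: 10.9
tool_pos: [0.4167, 0.2466, 0.1325]
tool_rot: [3.135, -0.059, 0.091]
contact_force: [0.2, -0.5, -1.4]
opening: 0.0165
```

Run:
```python
from h import *
a=snap('scene');b=snap('top')
cv2.imwrite('pics/a4.png',cv2.resize(a['color'][80:250,230:460],None,fx=3.4,fy=3.4)[:,:,::-1])
cv2.imwrite('pics/b4.png',cv2.resize(b['color'][130:320,190:470],None,fx=2.8,fy=2.8)[:,:,::-1])
```

```text
(no output)
```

View pics/a4.png

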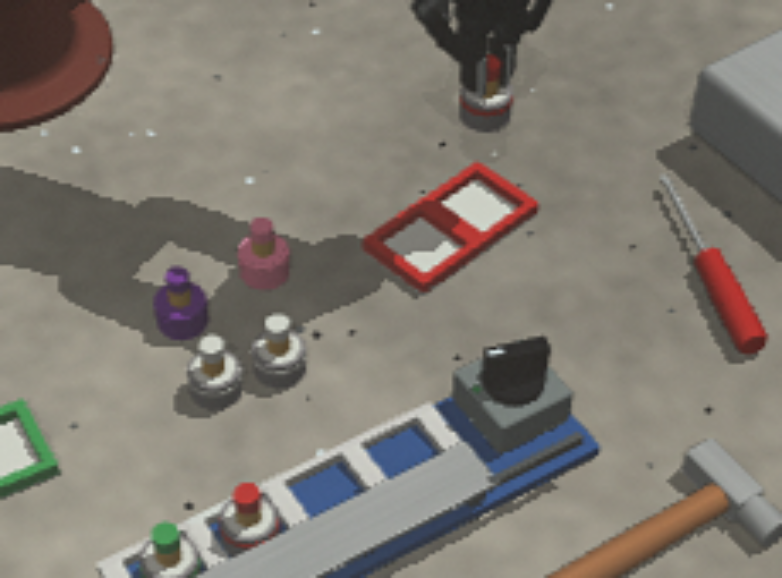

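View pics/b4.png

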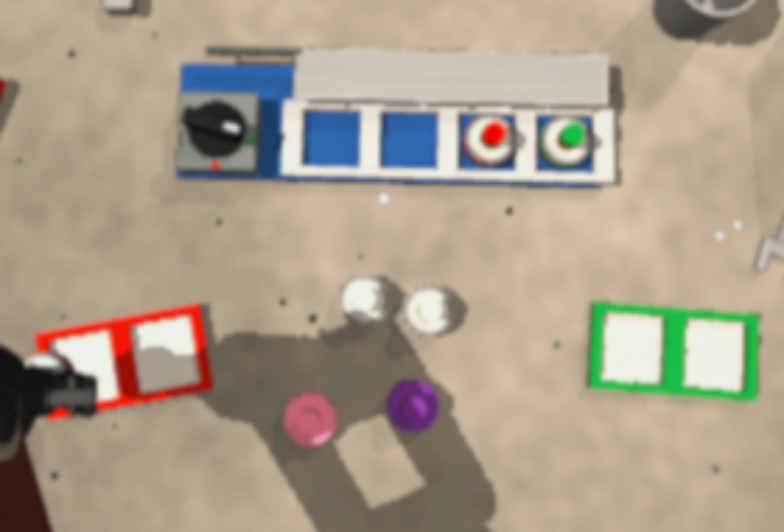

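>>> step_arm(moves=[[0.0, 0.004, -0.002, -0.035, 0], [0.0, 0.003, -0.002, -0.03, 0], [0.0, 0, 0, 0, 0], [0.0, 0, 0, 0, 0]])

```text
t: 11.5
tool_pos: [0.4301, 0.2383, 0.0686]
tool_rot: [3.134, -0.073, 0.099]
contact_force: [0.3, -0.0, -0.2]
opening: 0.0166
```

>>> step_arm(moves=[[0.0, -0.006, 0.004, -0.012, 0], [0.0, -0.002, 0.001, -0.008, 0], [0.0, 0, 0, 0, 0]])

```text
t: 11.88
tool_pos: [0.4232, 0.244, 0.0498]
tool_rot: [3.136, -0.074, 0.105]
contact_force: [-0.4, 0.1, -1.3]
opening: 0.0165
```

Run:
```python
from h import *
a=snap('scene');b=snap('top')
cv2.imwrite('pics/a5.png',cv2.resize(a['color'][90:190,310:430],None,fx=6,fy=6)[:,:,::-1])
# measure pockets from top (blue inside white)
cv2.imwrite('pics/b5.png',cv2.resize(b['color'][140:205,245:420],None,fx=4.5,fy=4.5,interpolation=cv2.INTER_CUBIC)[:,:,::-1])
```

```text
(no output)
```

View pics/a5.png

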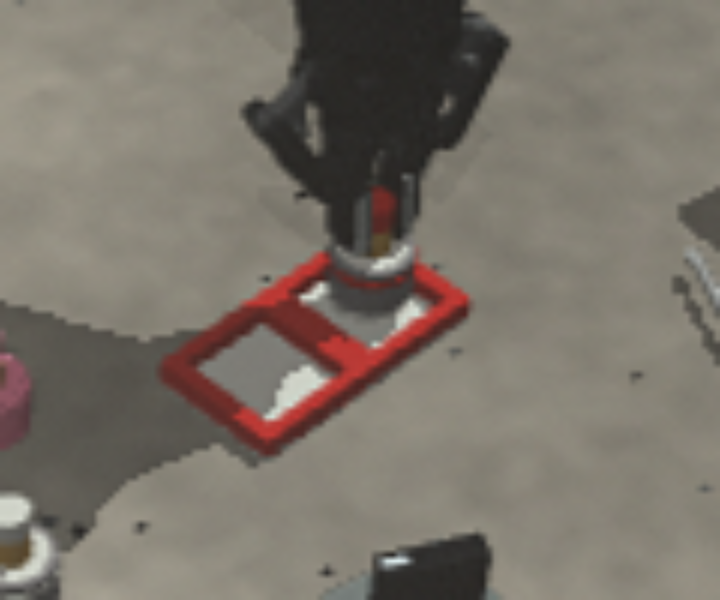

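View pics/b5.png

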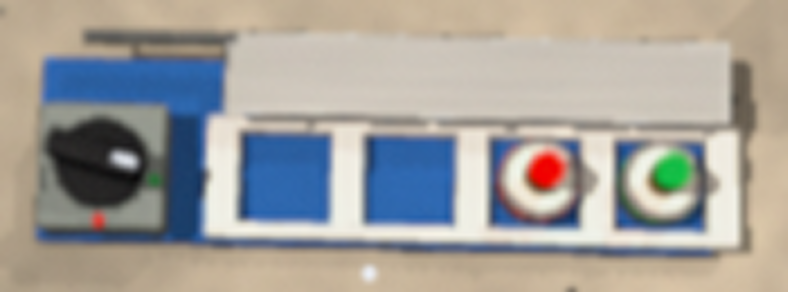

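>>> step_arm(moves=[[0.0, -0.001, 0, -0.009, 0], [0.0, -0.001, 0.001, -0.005, 0], [0.0, 0, 0, 0, 0]])

```text
t: 12.35
tool_pos: [0.4219, 0.2454, 0.0359]
tool_rot: [3.136, -0.074, 0.108]
contact_force: [0.2, -0.4, -0.7]
opening: 0.0165
```

Run:
```python
from h import *
b=snap('top')
def P(U,V,z): return ray(b,(U+.5)/4.5-.5+245,(V+.5)/4.5-.5+140,z)
# pocket3, pocket2 edges at row mid
for l,r,t,bo in [(240,331,134,220),(366,456,135,223)]:
    L=P(l,177,.012 if l<320 else .022);R=P(r,177,.022 if r<327 else .012);T=P((l+r)/2,t,.012);B=P((l+r)/2,bo,.022)
    print('centre',(L[1]+R[1])/2,(T[0]+B[0])/2,'size',L[1]-R[1],T[0]-B[0])
```

```text
centre 0.031098907762867837 0.6125426029138876 size 0.04843590466218169 0.04804733772983538
centre -0.0355567770457432 0.6095115446268549 size 0.048181663037517954 0.04906038984739647
```

>>> step_arm(moves=[[0.0, 0, 0, -0.002, 0], [0.45, 0, 0, 0, 0], [0.45, 0, 0, 0, 0], [0.45, 0, 0, 0.04, 0], [0.45, 0, 0, 0.05, 0], [0.45, 0, 0, 0.02, 0], [0.45, 0.03, -0.055, 0, 0], [0.45, 0.03, -0.055, 0, 0], [0.45, 0.03, -0.055, 0, 0], [0.45, 0.03, -0.055, 0, 0], [0.45, 0.03, -0.055, 0, 0], [0.45, 0.03, -0.055, 0, 0], [0.45, 0, 0, 0, 0]])

```text
t: 14.02
tool_pos: [0.6039, -0.0875, 0.1523]
tool_rot: [3.137, -0.067, 0.125]
contact_force: [-0.3, -0.7, -0.2]
opening: 0.0384
```

Run:
```python
from h import *
a=snap('scene');b=snap('top')
cv2.imwrite('pics/a6.png',cv2.resize(a['color'][90:270,230:430],None,fx=3.3,fy=3.3)[:,:,::-1])
```

```text
(no output)
```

View pics/a6.png

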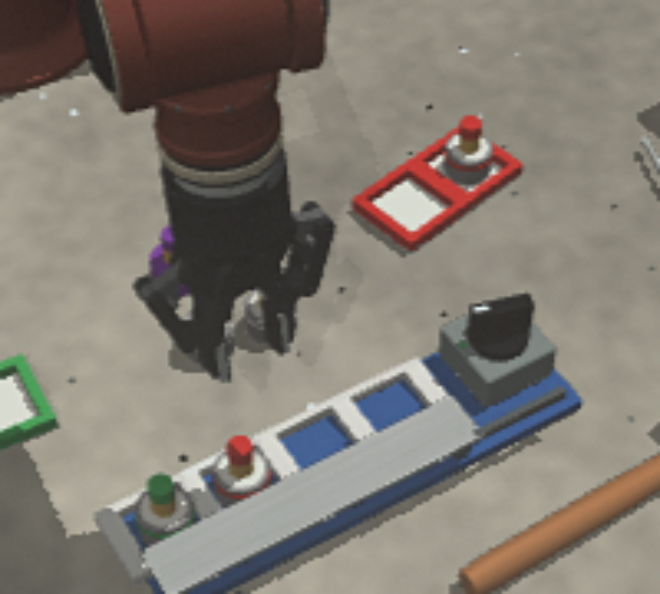

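>>> step_arm(moves=[[0.45, 0, -0.001, 0, 10], [0.45, 0, -0.001, 0, 10], [0.45, 0, -0.001, 0, 10], [0.45, 0, -0.001, 0, 10], [0.45, 0, -0.001, 0, 10], [0.45, 0, -0.001, 0, 10], [0.45, 0, -0.001, 0, 10], [0.45, 0, -0.001, 0, 10], [0.45, 0, -0.001, 0, 10], [0.45, 0, -0.001, 0, 10], [0.45, 0, -0.001, 0, 10], [0.45, 0, -0.001, 0, 10], [0.45, 0, -0.001, 0, 10], [0.45, 0, 0, 0, 10], [0.45, 0, 0, 0, 10], [0.45, 0, 0, 0, 10], [0.45, 0, 0, 0, 10], [0.45, 0, 0, 0, 5], [0.45, 0, 0, 0, 0]])

```text
t: 16.5
tool_pos: [0.5891, -0.0612, 0.1518]
tool_rot: [0.03, -3.058, 0.009]
contact_force: [1.0, 0.0, -0.7]
opening: 0.0386
```

```bash
cat >> h.py <<'E'
from scipy.spatial.transform import Rotation as Ro
def st():
    o=ctrl.get_obs();R=Ro.from_rotvec(o['tool_rot']).as_matrix()
    print('pos',o['tool_pos'].round(4),'yawx',np.degrees(np.arctan2(R[1,0],R[0,0])).round(2),'tilt',R[:2,2].round(3),'q',o['q'].round(2))
E
python3 -c "
from h import *
st()"
```

```text
pos [ 0.5891 -0.0612  0.1518] yawx -178.88 tilt [-0.083 -0.007] q [-0.22  0.09  1.71 -0.02  1.42 -1.8 ]
```

>>> step_arm(moves=[[0.45, 0.007, -0.02, 0, -2], [0.45, 0.007, -0.02, 0, -1.8], [0.45, 0, 0, -0.03, 0], [0.45, 0, 0, -0.03, 0], [0.45, 0, 0, 0, 0]])

```text
t: 17.12
tool_pos: [0.6052, -0.107, 0.0918]
tool_rot: [-0.09, -3.06, 0.007]
contact_force: [-0.0, -0.3, 0.2]
opening: 0.0385
```

```bash
python3 -c "
from h import *
st()"
```

```text
pos [ 0.6052 -0.107   0.0918] yawx 176.6 tilt [-0.08  -0.002] q [-0.28  0.2   1.7  -0.03  1.32 -1.79]
```

>>> step_arm(moves=[[0.45, -0.003, 0.005, -0.02, 0.5], [0.45, -0.002, 0.001, -0.02, 0], [0.45, -0.002, 0, -0.008, 0], [0.45, 0, 0, 0, 0]])

```text
t: 17.62
tool_pos: [0.5991, -0.1021, 0.0429]
tool_rot: [-0.08, -3.063, 0.009]
contact_force: [0.1, 0.2, -0.3]
opening: 0.0384
```

>>> step_arm(moves=[[0.3, 0.002, 0.001, 0, 0], [0.0, 0, 0, 0, 0], [0.0, 0, 0, 0, 0], [0.0, 0, 0, 0, 0]])

```text
t: 18.12
tool_pos: [0.6027, -0.1012, 0.0448]
tool_rot: [-0.079, -3.067, 0.01]
contact_force: [-0.8, 0.4, -0.5]
opening: 0.0164
```

>>> step_arm(moves=[[0.0, 0, 0, 0.04, 0], [0.0, 0, 0, 0.04, 0], [0.0, -0.027, 0.045, 0.01, 0], [0.0, -0.027, 0.045, 0, 0], [0.0, -0.027, 0.045, 0, 0], [0.0, -0.027, 0.045, 0, 0], [0.0, -0.027, 0.045, 0, 0], [0.0, -0.027, 0.045, 0, 0], [0.0, 0, 0, 0, 0], [0.0, 0, 0, 0, 0]])

```text
t: 19.38
tool_pos: [0.4354, 0.1753, 0.139]
tool_rot: [-0.082, -3.072, 0.007]
contact_force: [1.0, -0.7, -2.0]
opening: 0.0166
```

```bash
python3 -c "
from h import *
st()"
```

```text
pos [0.4354 0.1753 0.139 ] yawx 176.91 tilt [-0.069 -0.003] q [ 0.22 -0.21  2.02  0.01  1.4  -1.3 ]
```

>>> step_arm(moves=[[0.0, -0.003, -0.001, -0.035, 0], [0.0, -0.004, -0.001, -0.035, 0], [0.0, 0, 0, 0, 0], [0.0, 0, 0, 0, 0]])

```text
t: 19.88
tool_pos: [0.4328, 0.1699, 0.0702]
tool_rot: [-0.092, -3.077, 0.007]
contact_force: [-0.1, -0.8, -0.2]
opening: 0.0163
```

>>> step_arm(moves=[[0.0, 0, 0.004, -0.015, 0], [0.0, 0, 0.001, -0.007, 0], [0.0, 0, 0, 0, 0]])

```text
t: 20.25
tool_pos: [0.4354, 0.1753, 0.0496]
tool_rot: [-0.094, -3.082, 0.005]
contact_force: [-0.7, -0.4, -1.6]
opening: 0.0165
```

Run:
```python
from h import *
st()
a=snap('scene')
cv2.imwrite('pics/a7.png',cv2.resize(a['color'][90:190,310:430],None,fx=6,fy=6)[:,:,::-1])
```

```text
pos [0.4354 0.1753 0.0496] yawx 176.49 tilt [-0.058 -0.001] q [ 0.22 -0.09  2.08  0.01  1.21 -1.3 ]
```

View pics/a7.png

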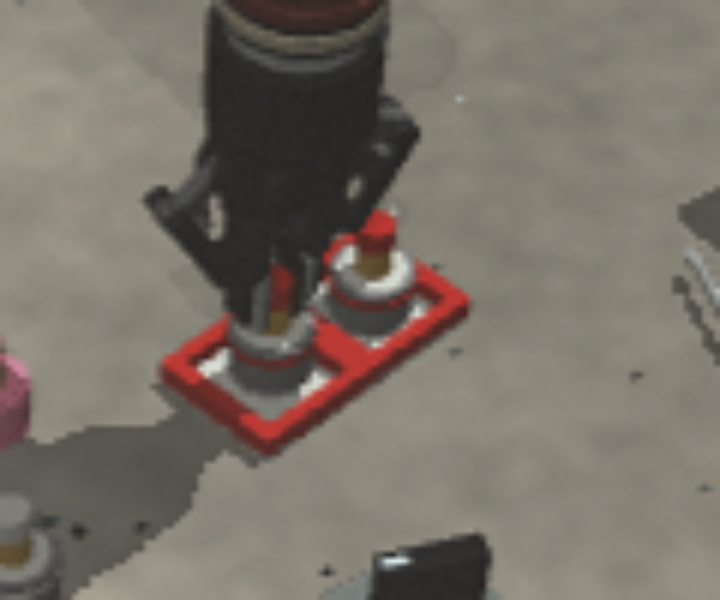

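>>> step_arm(moves=[[0.0, -0.003, -0.001, -0.008, 0], [0.0, -0.001, 0, -0.005, 0], [0.0, 0, 0, 0, 0]])

```text
t: 20.68
tool_pos: [0.4314, 0.1744, 0.0363]
tool_rot: [-0.094, -3.083, 0.004]
contact_force: [0.2, 0.7, -0.4]
opening: 0.0168
```

>>> step_arm(moves=[[0.45, 0, 0, 0, 0], [0.45, 0, 0, 0, 0], [0.45, 0, 0, 0.04, 0], [0.45, 0, 0, 0.05, 0], [0.45, 0, 0, 0.02, 0], [0.45, 0.023, -0.046, 0, 0], [0.45, 0.023, -0.046, 0, 0], [0.45, 0.023, -0.046, 0, 0], [0.45, 0.023, -0.046, 0, 0], [0.45, 0.023, -0.046, 0, 0], [0.45, 0.023, -0.046, 0, 0], [0.45, 0.023, -0.046, 0, 0], [0.45, 0, 0, 0, 0], [0.45, 0, 0, 0, 0]])

```text
t: 22.42
tool_pos: [0.5989, -0.1581, 0.1559]
tool_rot: [-0.09, -3.095, 0.003]
contact_force: [-0.3, 0.2, 0.1]
opening: 0.0383
```

Run:
```python
from h import *
st()
a=snap('scene')
cv2.imwrite('pics/a8.png',cv2.resize(a['color'][90:270,230:430],None,fx=3.3,fy=3.3)[:,:,::-1])
```

```text
pos [ 0.5989 -0.1581  0.1559] yawx 176.68 tilt [-0.045 -0.001] q [-0.37  0.12  1.67 -0.02  1.39 -1.88]
```

View pics/a8.png

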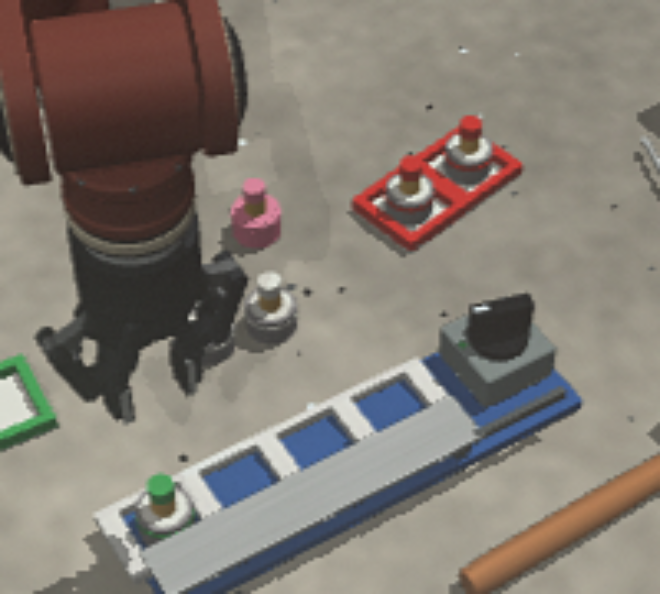

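>>> step_arm(moves=[[0.45, -0.002, -0.003, -0.035, 0.6], [0.45, -0.003, -0.002, -0.035, 0], [0.45, 0, 0, 0, 0], [0.45, 0, 0, 0, 0]])

```text
t: 22.98
tool_pos: [0.5942, -0.1585, 0.0879]
tool_rot: [-0.063, -3.101, 0.006]
contact_force: [0.4, -0.6, 0.4]
opening: 0.0383
```

>>> step_arm(moves=[[0.45, 0.002, -0.005, -0.02, 0], [0.45, 0.002, -0.001, -0.02, 0], [0.45, 0, 0, -0.005, 0], [0.45, 0, 0, 0, 0]])

```text
t: 23.48
tool_pos: [0.6, -0.1649, 0.0426]
tool_rot: [-0.062, -3.104, 0.008]
contact_force: [0.5, -0.1, 0.3]
opening: 0.0383
```

>>> step_arm(moves=[[0.0, 0, 0, 0, 0], [0.0, 0, 0, 0, 0], [0.0, 0, 0, 0, 0], [0.0, 0, 0, 0, 0], [0.0, 0, 0, 0.04, 0], [0.0, 0, 0, 0.04, 0], [0.0, -0.034, -0.01, 0.01, 0], [0.0, -0.034, -0.01, 0, 0], [0.0, -0.034, -0.01, 0, 0], [0.0, -0.034, -0.01, 0, 0], [0.0, -0.034, -0.01, 0, 0], [0.0, 0, 0, 0, 0], [0.0, 0, 0, 0, 0]])

```text
t: 25.1
tool_pos: [0.4256, -0.2158, 0.1367]
tool_rot: [-0.061, -3.108, 0.012]
contact_force: [-1.0, -0.1, -1.2]
opening: 0.0162
```

Run:
```python
from h import *
st()
a=snap('scene')
cv2.imwrite('pics/a9.png',cv2.resize(a['color'][100:270,150:380],None,fx=3.3,fy=3.3)[:,:,::-1])
```

```text
pos [ 0.4256 -0.2158  0.1367] yawx 177.75 tilt [-0.033 -0.007] q [-0.61 -0.21  2.03 -0.03  1.35 -2.14]
```

View pics/a9.png

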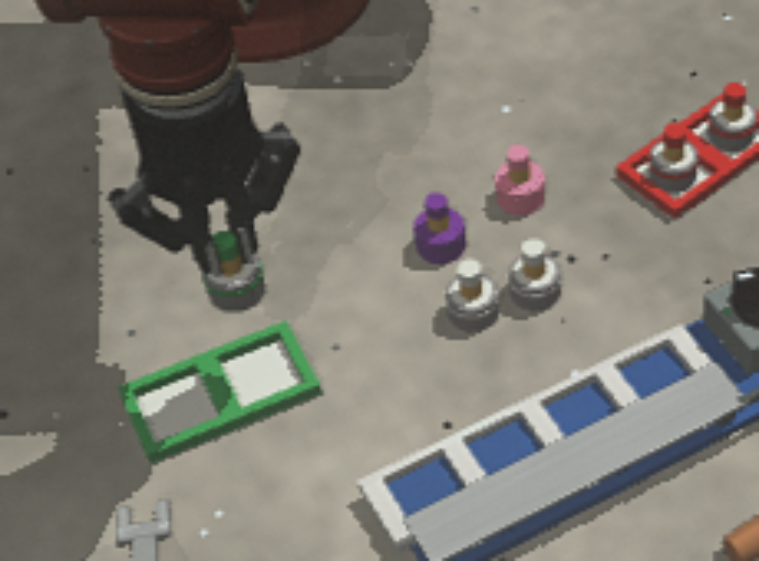

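>>> step_arm(moves=[[0.0, 0, 0, -0.035, 0], [0.0, 0, 0, -0.035, 0], [0.0, 0, 0, 0, 0], [0.0, 0, 0, 0, 0]])

```text
t: 25.65
tool_pos: [0.4302, -0.2158, 0.0678]
tool_rot: [-0.055, -3.112, 0.015]
contact_force: [0.6, 0.3, -0.4]
opening: 0.0169
```

>>> step_arm(moves=[[0.0, -0.002, 0.002, -0.015, 0], [0.0, -0.001, 0, -0.006, 0], [0.0, 0, 0, 0, 0]])

```text
t: 26.02
tool_pos: [0.4289, -0.2146, 0.0482]
tool_rot: [-0.054, -3.116, 0.019]
contact_force: [-0.4, 0.4, -0.4]
opening: 0.0165
```

Run:
```python
from h import *
st()
a=snap('scene')
cv2.imwrite('pics/a10.png',cv2.resize(a['color'][140:260,160:300],None,fx=5.3,fy=5.3)[:,:,::-1])
```

```text
pos [ 0.4289 -0.2146  0.0482] yawx 178.01 tilt [-0.025 -0.012] q [-0.6  -0.09  2.08 -0.03  1.17 -2.13]
```

View pics/a10.png

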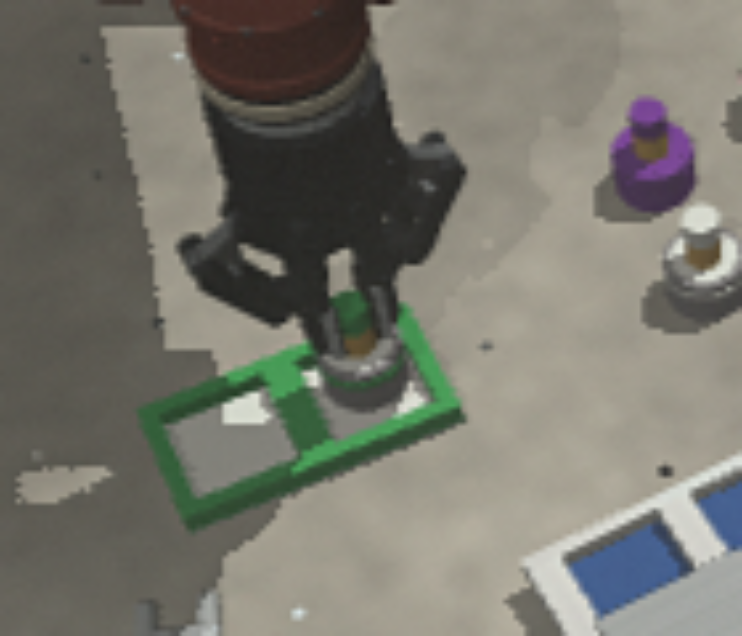

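Centred over the right nest, with the body at pixel (362,380) inside the walls. Lowering now.

>>> step_arm(moves=[[0.0, -0.002, 0, -0.008, 0], [0.0, 0, 0, -0.005, 0], [0.0, 0, 0, 0, 0]])

```text
t: 26.45
tool_pos: [0.4273, -0.2151, 0.0352]
tool_rot: [-0.054, -3.117, 0.021]
contact_force: [-0.5, -0.8, -0.8]
opening: 0.0162
```

>>> step_arm(moves=[[0.45, 0, 0, 0, 0], [0.45, 0, 0, 0, 0], [0.45, 0, 0, 0.04, 0], [0.45, 0, 0, 0.05, 0], [0.45, 0, 0, 0.04, 0], [0.45, 0, 0, 0, 0]])

```text
t: 27.2
tool_pos: [0.4272, -0.2151, 0.1704]
tool_rot: [-0.055, -3.119, 0.022]
contact_force: [1.2, -0.8, -1.2]
opening: 0.0384
```

Run:
```python
from h import *
st()
a=snap('scene');b=snap('top')
cv2.imwrite('pics/a11.png',cv2.resize(a['color'][120:260,160:340],None,fx=4,fy=4)[:,:,::-1])
cv2.imwrite('pics/b11.png',cv2.resize(b['color'][220:300,290:370],None,fx=7,fy=7,interpolation=cv2.INTER_CUBIC)[:,:,::-1])
for p in(a,b):
  for r in ctrl.spot_in(p,'new1'):
    x=r['bbox']
    if r['p']>.3: print(round(r['p'],2),np.round(x,1),ray(p,(x[0]+x[2])/2,(x[1]+x[3])/2,.02).round(4))
```

```text
pos [ 0.4272 -0.2151  0.1704] yawx 177.99 tilt [-0.023 -0.014] q [-0.61 -0.25  2.   -0.02  1.41 -2.14]
0.8 [305.  170.2 317.8 192.3] [0.4693 0.0092 0.02  ]
0.64 [276.1 157.2 290.9 182.1] [ 0.3912 -0.0305  0.02  ]
0.61 [337.3 133.8 384.7 167.6] [0.453  0.1852 0.02  ]
0.59 [285.4 178.3 298.7 201.9] [ 0.4663 -0.0492  0.02  ]
0.58 [299.4 143.4 313.7 167.9] [0.3823 0.0493 0.02  ]
0.74 [311.1 228.5 330.9 247.5] [0.4714 0.0045 0.02  ]
0.59 [289.8 270.4 307.9 291.3] [0.3751 0.0583 0.02  ]
0.52 [327.4 263.3 343.4 283.6] [ 0.3893 -0.0261  0.02  ]
0.49 [332.8 231.6 349.1 250.8] [ 0.4626 -0.0416  0.02  ]
```

View pics/a11.png

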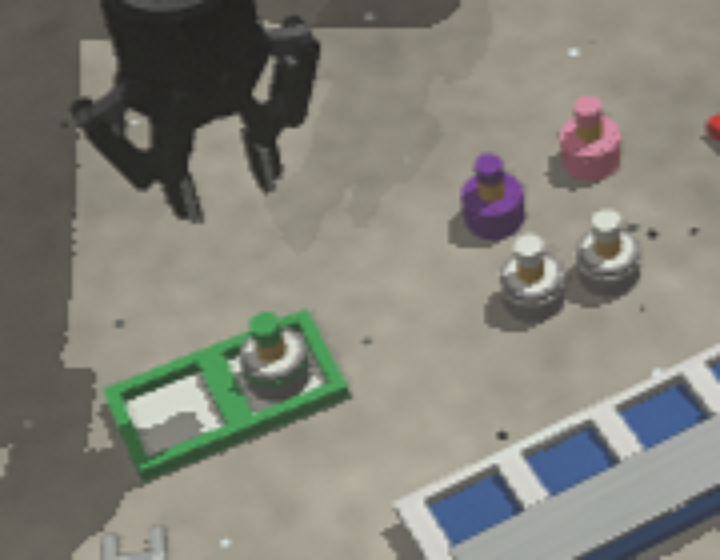

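View pics/b11.png

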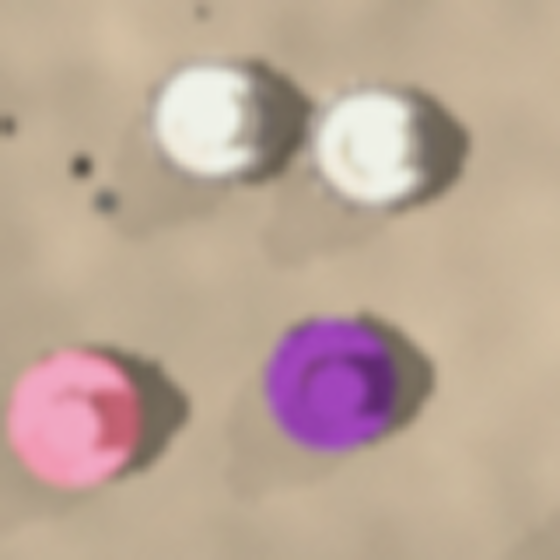

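Run:
```python
from h import *
a=snap('scene');b=snap('top')
for U,V in [(207,117),(368,146)]: print('top',ray(b,(U+.5)/7-.5+290,(V+.5)/7-.5+220,.054).round(4))
for U,V in [(606,217),(528,242)]: print('scene',ray(a,(U+.5)/4-.5+160,(V+.5)/4-.5+120,.054).round(4))
# fine: body circle centroid in top, z .026
I=b['color'];g=cv2.cvtColor(I,cv2.COLOR_RGB2HSV)
m=((g[...,1]<45)&(g[...,2]>185)).astype(np.uint8)
n,l,s,c=cv2.connectedComponentsWithStats(m)
for i in range(1,n):
    if s[i,4]>60 and 220<c[i][1]<260 and 300<c[i][0]<360: print(s[i],c[i].round(1),ray(b,*c[i],.03).round(4))
```

```text
top [0.4743 0.009  0.054 ]
top [ 0.4635 -0.0423  0.054 ]
scene [0.4733 0.0073 0.054 ]
scene [ 0.4629 -0.0456  0.054 ]
[311 228  15  17 190] [318.3 236.3] [0.4751 0.0108 0.03  ]
[335 232  14  17 194] [341.6 240.2] [ 0.4646 -0.0426  0.03  ]
```

>>> step_arm(moves=[[0.45, 0.009, 0.042, 0, 0], [0.45, 0.009, 0.042, 0, 0], [0.45, 0.009, 0.042, 0, 0], [0.45, 0.008, 0.041, -0.02, 0], [0.45, 0, 0, -0.02, 0], [0.45, 0, 0, 0, 0]])

```text
t: 28.25
tool_pos: [0.4558, -0.0398, 0.1156]
tool_rot: [-0.057, -3.097, 0.005]
contact_force: [0.0, -0.5, -1.2]
opening: 0.0388
```

Run:
```python
from h import *
st()
```

```text
pos [ 0.4558 -0.0398  0.1156] yawx 177.9 tilt [-0.044 -0.003] q [-0.24 -0.23  2.08 -0.01  1.34 -1.77]
```

>>> step_arm(moves=[[0.45, 0.003, -0.002, -0.025, 0], [0.45, 0.002, -0.002, -0.02, 0], [0.45, 0, 0, 0, 0], [0.45, 0, 0, 0, 0]])

```text
t: 28.75
tool_pos: [0.4617, -0.0453, 0.0714]
tool_rot: [-0.06, -3.098, 0.006]
contact_force: [0.2, -0.3, -0.2]
opening: 0.0384
```

>>> step_arm(moves=[[0.45, -0.001, 0.001, -0.02, 0], [0.45, -0.001, 0, -0.015, 0], [0.45, 0, 0, -0.003, 0], [0.45, 0, 0, 0, 0]])

```text
t: 29.25
tool_pos: [0.4625, -0.0454, 0.0364]
tool_rot: [-0.062, -3.105, 0.008]
contact_force: [-0.5, 0.3, -0.9]
opening: 0.0381
```

Run:
```python
from h import *
st()
a=snap('scene')
cv2.imwrite('pics/a12.png',cv2.resize(a['color'][110:220,240:360],None,fx=5.3,fy=5.3)[:,:,::-1])
```

```text
pos [ 0.4625 -0.0454  0.0364] yawx 177.71 tilt [-0.036 -0.004] q [-0.25 -0.1   2.11 -0.01  1.16 -1.78]
```

View pics/a12.png

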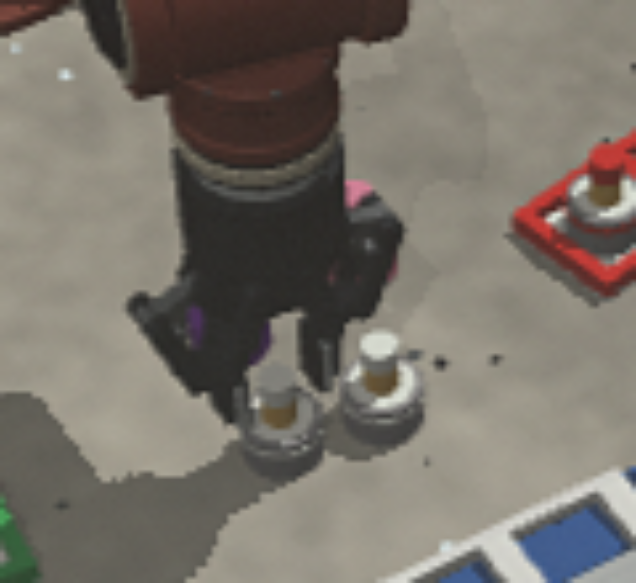

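>>> step_arm(moves=[[0.45, 0, 0.001, -0.005, 0], [0.0, 0, 0, 0, 0], [0.0, 0, 0, 0, 0], [0.0, 0, 0, 0, 0], [0.0, 0, 0, 0, 0]])

```text
t: 29.92
tool_pos: [0.4636, -0.0446, 0.0325]
tool_rot: [-0.062, -3.107, 0.009]
contact_force: [1.0, 0.1, 0.3]
opening: 0.0164
```

>>> step_arm(moves=[[0.0, 0, 0, 0.04, 0], [0.0, 0, 0, 0.04, 0], [0.0, 0.03, -0.012, 0.01, 0], [0.0, 0.035, -0.014, 0, 0], [0.0, 0.035, -0.014, 0, 0], [0.0, 0.035, -0.014, 0, 0], [0.0, 0, 0, 0, 0], [0.0, 0, 0, 0, 0]])

```text
t: 30.92
tool_pos: [0.599, -0.0988, 0.122]
tool_rot: [-0.061, -3.101, 0.005]
contact_force: [-0.4, 0.1, -0.6]
opening: 0.0165
```

Run:
```python
from h import *
st()
```

```text
pos [ 0.599  -0.0988  0.122 ] yawx 177.74 tilt [-0.04  -0.003] q [-0.28  0.13  1.72 -0.01  1.33 -1.81]
```

>>> step_arm(moves=[[0.0, 0.002, -0.001, -0.025, -0.4], [0.0, 0.002, -0.001, -0.025, 0], [0.0, 0, 0, 0, 0], [0.0, 0, 0, 0, 0]])

```text
t: 31.42
tool_pos: [0.6001, -0.0991, 0.0719]
tool_rot: [-0.071, -3.101, 0.004]
contact_force: [-0.4, 0.1, -1.5]
opening: 0.0163
```

Run:
```python
from h import *
st()
a=snap('scene');b=snap('top')
cv2.imwrite('pics/a13.png',cv2.resize(a['color'][170:270,240:350],None,fx=6,fy=6)[:,:,::-1])
# predicted body-bottom circle at current height vs. pocket: draw pocket outline for calibration check
```

```text
pos [ 0.6001 -0.0991  0.0719] yawx 177.39 tilt [-0.04  -0.002] q [-0.28  0.19  1.75 -0.01  1.25 -1.8 ]
```

View pics/a13.png

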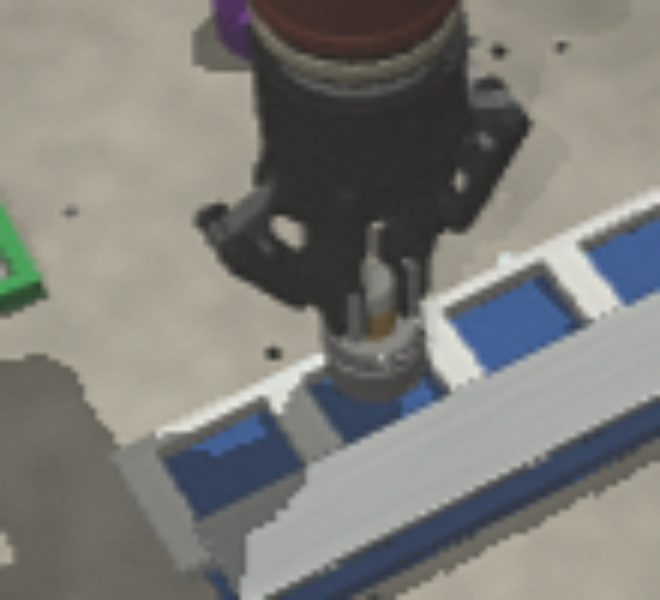

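>>> step_arm(moves=[[0.0, 0.005, -0.001, -0.008, 0], [0.0, 0.001, -0.001, -0.004, 0], [0.0, 0, 0, 0, 0]])

```text
t: 31.9
tool_pos: [0.6078, -0.1016, 0.0612]
tool_rot: [-0.071, -3.104, 0.006]
contact_force: [-0.3, 1.3, -0.7]
opening: 0.0165
```

```bash
cat > ov.py <<'E'
from h import *
import sys
def overlay(fn,r,f,px,cx,cy,zb):
    """draw pocket outline (z .022 top rim, yaw -2.7) and expected cart bottom+shoulder circles in the scene"""
    a=snap('scene');im=cv2.resize(a['color'][r[0]:r[1],r[2]:r[3]],None,fx=f,fy=f)[:,:,::-1].copy()
    def q(X):
        u=proj(a,X);return tuple(int(v) for v in ((u[0]+.5-r[2])*f,(u[1]+.5-r[0])*f))
    c,s=np.cos(np.radians(-2.7)),np.sin(np.radians(-2.7))
    P=[q((px[0]+c*x-s*y,px[1]+s*x+c*y,.022)) for x,y in((-.025,-.025),(.025,-.025),(.025,.025),(-.025,.025))]
    cv2.polylines(im,[np.array(P)],True,(0,255,255),1)
    for z in(zb,zb+.026):
        cv2.polylines(im,[np.array([q((cx+.021*np.cos(t),cy+.021*np.sin(t),z)) for t in np.linspace(0,6.28,40)])],True,(0,0,255),1)
    cv2.imwrite('pics/'+fn,im)
E
python3 - <<'E'
from ov import *
st();p=ctrl.get_obs()['tool_pos']
overlay('a14.png',(170,270,240,350),6,(.606,-.101),p[0],p[1],p[2]-.0325)
E
```

```text
pos [ 0.6078 -0.1016  0.0612] yawx 177.39 tilt [-0.037 -0.003] q [-0.28  0.21  1.74 -0.01  1.23 -1.8 ]
```

View pics/a14.png

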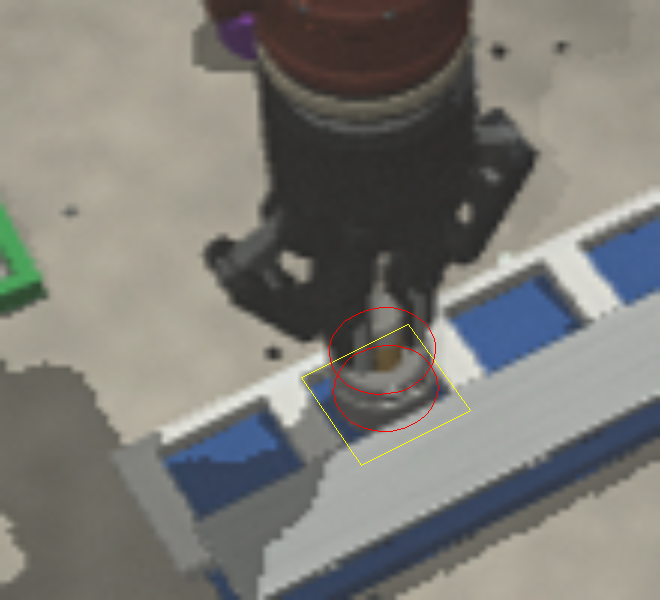

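>>> step_arm(moves=[[0.0, -0.002, 0, -0.007, 0], [0.0, -0.001, 0, -0.006, 0], [0.0, 0, 0, 0, 0]])

```text
t: 32.33
tool_pos: [0.6044, -0.1015, 0.0472]
tool_rot: [-0.071, -3.104, 0.006]
contact_force: [0.1, 0.2, -1.6]
opening: 0.0162
```

>>> step_arm(moves=[[0.0, 0.001, 0, -0.003, 0], [0.0, 0, 0, 0, 0]])

```text
t: 32.58
tool_pos: [0.6058, -0.1017, 0.0445]
tool_rot: [-0.071, -3.105, 0.006]
contact_force: [0.5, -0.0, -1.4]
opening: 0.0163
```

Run:
```python
from ov import *
st();p=ctrl.get_obs()['tool_pos']
overlay('a15.png',(170,270,240,350),6,(.606,-.101),p[0],p[1],p[2]-.0325)
```

```text
pos [ 0.6058 -0.1017  0.0445] yawx 177.39 tilt [-0.036 -0.003] q [-0.28  0.23  1.75 -0.01  1.2  -1.8 ]
```

View pics/a15.png

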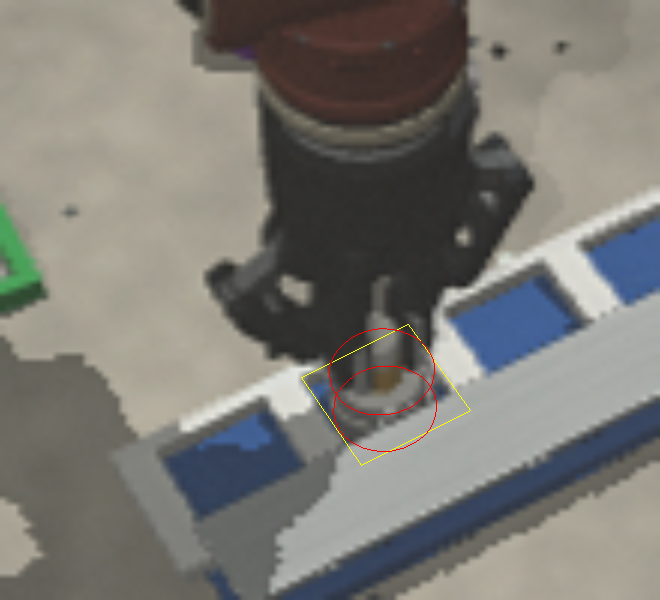

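>>> step_arm(moves=[[0.0, -0.001, 0, -0.002, 0], [0.0, 0, 0, 0, 0], [0.45, 0, 0, 0, 0], [0.45, 0, 0, 0, 0], [0.45, 0, 0, 0.04, 0], [0.45, 0, 0, 0.04, 0], [0.45, -0.04, 0.03, 0.02, 0], [0.45, -0.04, 0.04, 0, 0], [0.45, -0.045, 0.038, 0, 0], [0.45, 0, 0, 0, 0]])

```text
t: 33.88
tool_pos: [0.4768, 0.0086, 0.1461]
tool_rot: [-0.073, -3.107, 0.005]
contact_force: [-0.2, -0.1, 0.4]
opening: 0.0385
```

Run:
```python
from ov import *
st()
overlay('a16.png',(160,270,220,350),6,(.606,-.101),.606,-.101,.012)
b=snap('top')
cv2.imwrite('pics/b16.png',cv2.resize(b['color'][140:260,245:420],None,fx=4.5,fy=4.5,interpolation=cv2.INTER_CUBIC)[:,:,::-1])
```

```text
pos [0.4768 0.0086 0.1461] yawx 177.3 tilt [-0.034 -0.002] q [-0.13 -0.22  2.01 -0.01  1.38 -1.66]
```

View pics/a16.png

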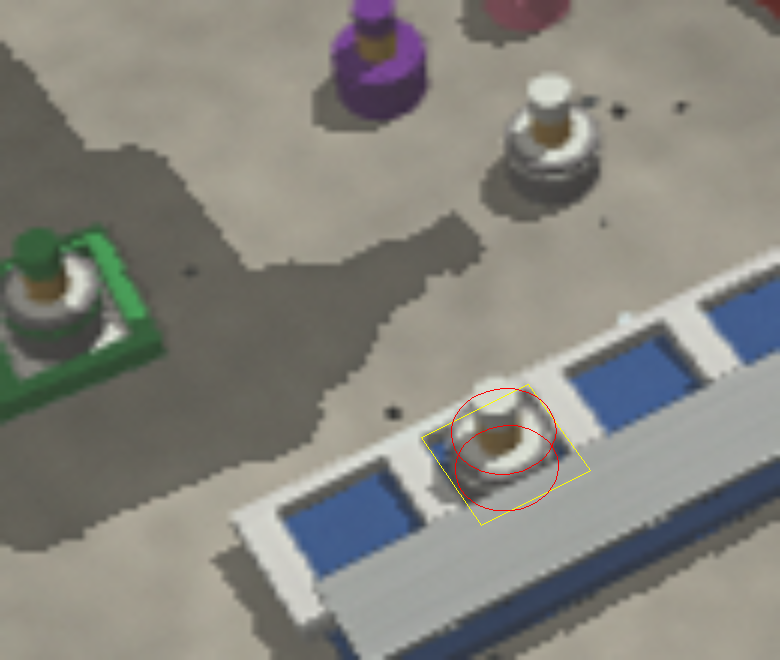

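View pics/b16.png

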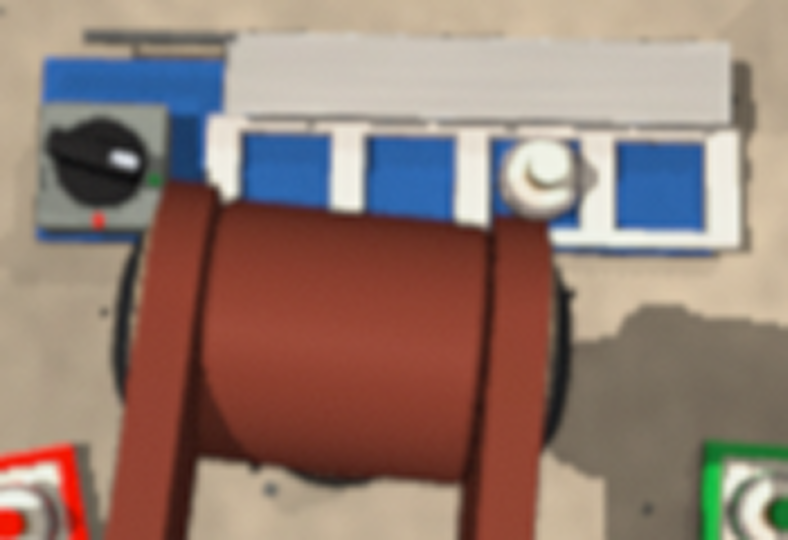

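>>> step_arm(moves=[[0.45, -0.003, 0, -0.035, 0], [0.45, -0.003, 0, -0.035, 0], [0.45, 0, 0, 0, 0], [0.45, 0, 0, 0, 0]])

```text
t: 34.48
tool_pos: [0.4798, 0.0035, 0.0797]
tool_rot: [-0.082, -3.117, 0.009]
contact_force: [-0.1, 0.6, 0.5]
opening: 0.0387
```

>>> step_arm(moves=[[0.45, -0.004, 0.004, -0.02, 0], [0.45, -0.002, 0.001, -0.015, 0], [0.45, 0, 0, 0, 0]])

```text
t: 34.85
tool_pos: [0.4785, 0.0073, 0.0486]
tool_rot: [-0.084, -3.125, 0.01]
contact_force: [-0.7, -0.6, 0.2]
opening: 0.0382
```

Run:
```python
from h import *
st()
a=snap('scene')
cv2.imwrite('pics/a17.png',cv2.resize(a['color'][110:220,260:380],None,fx=5.3,fy=5.3)[:,:,::-1])
```

```text
pos [0.4785 0.0073 0.0486] yawx 176.92 tilt [-0.015 -0.006] q [-0.14 -0.1   2.09 -0.01  1.17 -1.65]
```

View pics/a17.png

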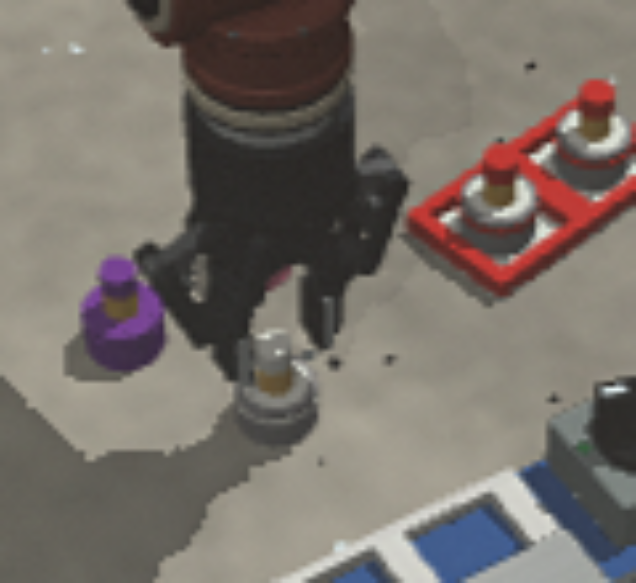

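>>> step_arm(moves=[[0.45, -0.005, 0.001, -0.012, 0], [0.45, -0.002, 0, -0.004, 0], [0.45, 0, 0, 0, 0]])

```text
t: 35.28
tool_pos: [0.473, 0.008, 0.034]
tool_rot: [-0.084, -3.13, 0.011]
contact_force: [0.7, -1.0, 0.5]
opening: 0.0385
```

>>> step_arm(moves=[[0.45, 0.001, 0, -0.002, 0], [0.0, 0, 0, 0, 0], [0.0, 0, 0, 0, 0], [0.0, 0, 0, 0, 0], [0.0, 0, 0, 0, 0]])

```text
t: 35.9
tool_pos: [0.4745, 0.0079, 0.0324]
tool_rot: [-0.084, -3.131, 0.012]
contact_force: [-0.5, 0.2, 0.1]
opening: 0.0163
```

>>> step_arm(moves=[[0.0, 0, 0, 0.04, 0], [0.0, 0, 0, 0.04, 0], [0.0, 0.03, 0.005, 0.01, 0], [0.0, 0.034, 0.006, 0, 0], [0.0, 0.034, 0.006, 0, 0], [0.0, 0.034, 0.006, 0, 0], [0.0, 0, 0, 0, 0], [0.0, 0, 0, 0, 0]])

```text
t: 36.9
tool_pos: [0.6074, 0.0321, 0.1227]
tool_rot: [-0.085, -3.126, 0.011]
contact_force: [-0.0, 0.2, -1.9]
opening: 0.0166
```

>>> step_arm(moves=[[0.0, 0.002, -0.001, -0.025, 0], [0.0, 0.002, 0, -0.025, 0], [0.0, 0, 0, 0, 0], [0.0, 0, 0, 0, 0]])

```text
t: 37.4
tool_pos: [0.6087, 0.0306, 0.0727]
tool_rot: [-0.086, -3.126, 0.011]
contact_force: [0.2, -0.5, -0.2]
opening: 0.0164
```

>>> step_arm(moves=[[0.0, 0.003, 0.001, -0.009, 0], [0.0, 0, 0, -0.005, 0], [0.0, 0, 0, 0, 0]])

```text
t: 37.78
tool_pos: [0.6129, 0.0316, 0.0603]
tool_rot: [-0.086, -3.129, 0.011]
contact_force: [-0.0, 1.1, -1.1]
opening: 0.0166
```

Run:
```python
from ov import *
st();p=ctrl.get_obs()['tool_pos']
overlay('a18.png',(140,250,290,400),6,(.6125,.0315),p[0],p[1],p[2]-.0324)
```

```text
pos [0.6129 0.0316 0.0603] yawx 176.86 tilt [-0.011 -0.007] q [-0.07  0.19  1.76 -0.01  1.2  -1.58]
```

View pics/a18.png

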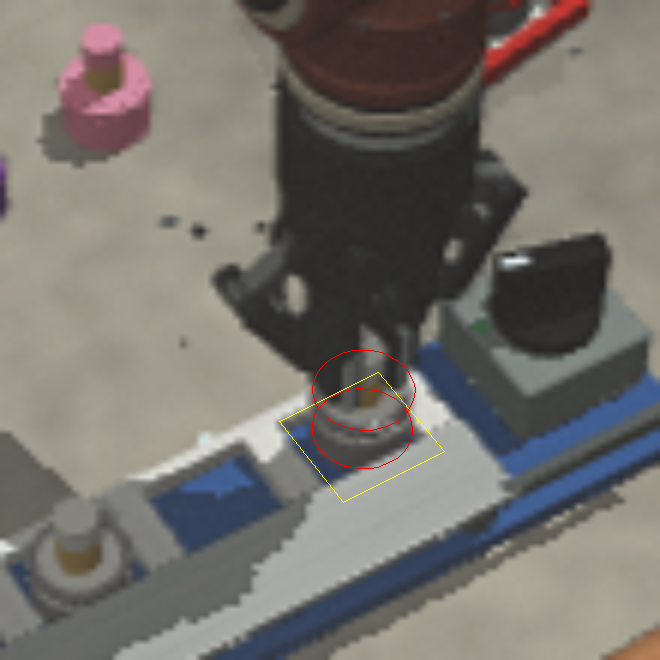

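>>> step_arm(moves=[[0.0, -0.001, 0, -0.007, 0], [0.0, -0.001, 0, -0.006, 0], [0.0, 0, 0, 0, 0]])

```text
t: 38.2
tool_pos: [0.611, 0.0316, 0.0468]
tool_rot: [-0.086, -3.13, 0.011]
contact_force: [0.6, 1.1, -0.5]
opening: 0.0166
```

>>> step_arm(moves=[[0.0, 0, 0, -0.004, 0], [0.0, 0, 0, 0, 0]])

```text
t: 38.45
tool_pos: [0.6123, 0.0313, 0.0447]
tool_rot: [-0.086, -3.132, 0.012]
contact_force: [-0.1, -0.3, -2.2]
opening: 0.0163
```

>>> step_arm(moves=[[0.0, -0.001, 0, -0.002, 0], [0.45, 0, 0, 0, 0], [0.45, 0, 0, 0, 0], [0.45, 0, 0, 0.04, 0], [0.45, 0, 0, 0.05, 0], [0.45, -0.02, 0.02, 0.03, 0], [0.45, -0.05, 0.03, 0, 0], [0.45, -0.05, 0.03, 0, 0], [0.45, 0, 0, 0, 0]])

```text
t: 39.58
tool_pos: [0.4876, 0.1129, 0.1653]
tool_rot: [-0.088, -3.132, 0.01]
contact_force: [0.2, 0.4, 0.1]
opening: 0.0383
```

Run:
```python
from ov import *
st()
overlay('a19.png',(130,260,260,400),5.5,(.6125,.0315),.6125,.0315,.012)
a=snap('scene','s19.png')
b=snap('top')
cv2.imwrite('pics/b19.png',cv2.resize(b['color'][140:300,195:470],None,fx=2.9,fy=2.9,interpolation=cv2.INTER_CUBIC)[:,:,::-1])
```

```text
pos [0.4876 0.1129 0.1653] yawx 176.77 tilt [-0.008 -0.006] q [ 0.08 -0.19  1.96 -0.01  1.39 -1.43]
```

View pics/a19.png

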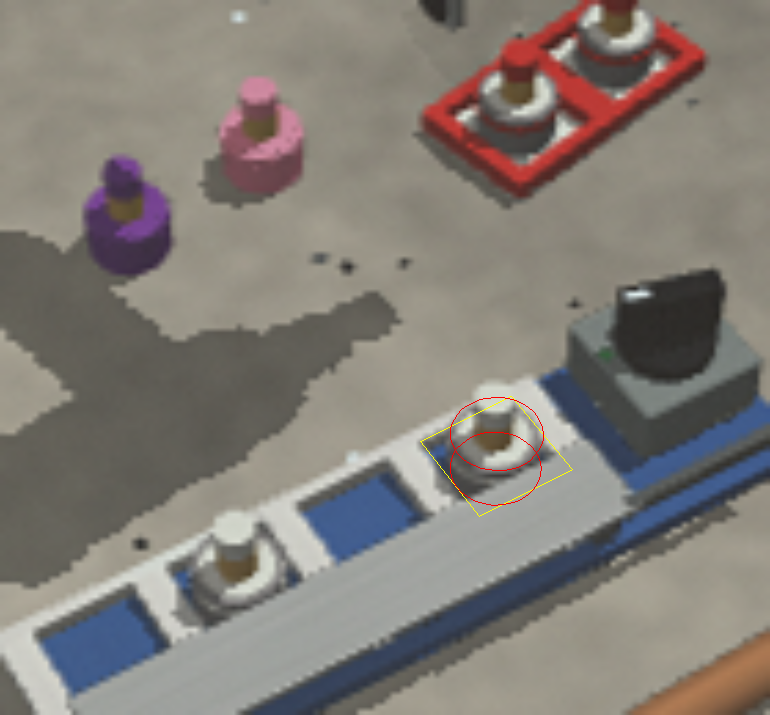

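View pics/b19.png

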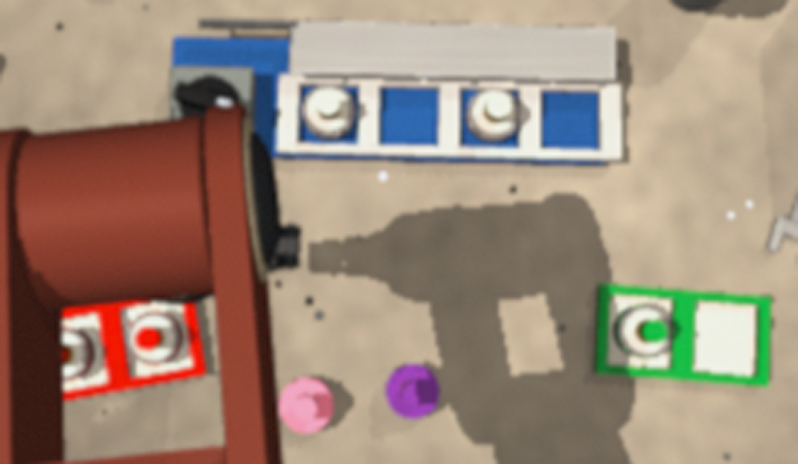

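Run:
```python
from h import *
for nm in('scene','top'):
    p=snap(nm);I=p['color'];g=cv2.cvtColor(I,cv2.COLOR_RGB2HSV);H,S,V=[g[...,k].astype(int) for k in range(3)]
    for m,c in ((((H<6)|(H>174))&(S>140)&(V>80),'r'),((H>45)&(H<75)&(S>110)&(V>60),'g')):
        n,l,s,ce=cv2.connectedComponentsWithStats(m.astype(np.uint8))
        for i in range(1,n):
            if 20<s[i,4]<80: print(nm,c,s[i],ray(p,*ce[i],.056).round(4))
```

```text
scene r [513  63  13  12  75] [0.4775 0.7912 0.056 ]
top r [242 253   8   7  49] [0.435  0.1739 0.056 ]
top g [416 251   9   7  52] [ 0.4289 -0.2144  0.056 ]
```

>>> step_arm(moves=[[0.5, 0, 0, 0.01, 9.4], [0.5, 0, 0, 0, 9.4], [0.5, 0.016, 0.002, 0, 9.4], [0.5, 0.022, 0.002, 0, 9.4], [0.5, 0.022, 0.002, 0, 9.4], [0.5, 0.022, 0.002, 0, 9.4], [0.5, 0.022, 0.002, 0, 9.4], [0.5, 0.022, 0.002, 0, 9.4], [0.5, 0, 0, 0, 0], [0.5, 0, 0, 0, 0]])

```text
t: 41.08
tool_pos: [0.6298, 0.1158, 0.1731]
tool_rot: [1.873, -2.516, 0.014]
contact_force: [-0.7, -0.6, -0.3]
opening: 0.0427
```

```bash
python3 -c "
from h import *
st()"
```

```text
pos [0.6298 0.1158 0.1731] yawx -106.66 tilt [ 0.001 -0.01 ] q [ 0.07  0.13  1.63 -0.01  1.38 -2.78]
```

>>> step_arm(moves=[[0.5, -0.007, 0.005, -0.03, -1.5], [0.5, -0.007, 0.005, -0.03, 0], [0.5, 0, 0, 0, 0], [0.5, 0, 0, 0, 0]])

```text
t: 41.58
tool_pos: [0.6151, 0.1249, 0.1139]
tool_rot: [1.831, -2.548, 0.016]
contact_force: [0.1, 0.3, 0.6]
opening: 0.0428
```

Run:
```python
from h import *
st()
a=snap('scene')
cv2.imwrite('pics/a20.png',cv2.resize(a['color'][120:220,320:440],None,fx=6,fy=6)[:,:,::-1])
```

```text
pos [0.6151 0.1249 0.1139] yawx -108.6 tilt [ 0.003 -0.01 ] q [ 0.09  0.15  1.71 -0.01  1.28 -2.73]
```

View pics/a20.png

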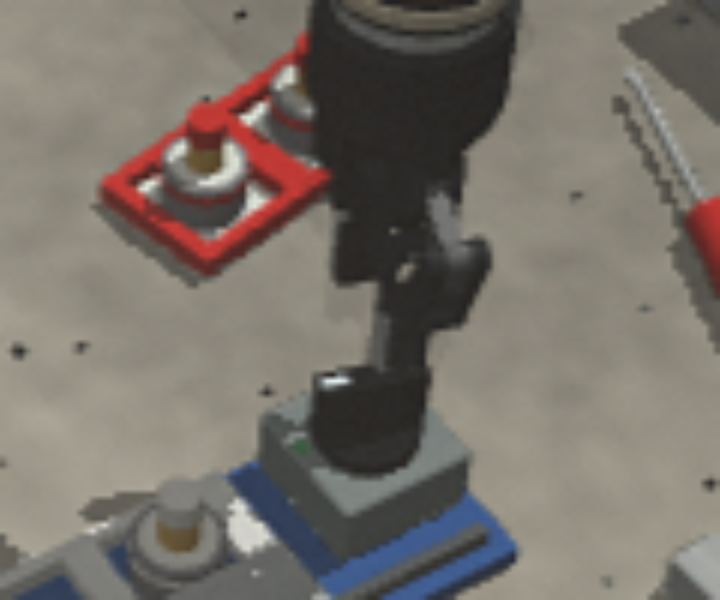

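>>> step_arm(moves=[[0.5, 0, 0, -0.025, 0], [0.5, -0.001, 0, -0.02, 0], [0.5, 0, 0, 0, 0], [0.5, 0, 0, 0, 0]])

```text
t: 42.12
tool_pos: [0.6178, 0.1247, 0.0733]
tool_rot: [-1.829, 2.549, -0.023]
contact_force: [0.3, 0.3, 0.6]
opening: 0.0428
```

>>> step_arm(moves=[[0.5, -0.001, 0, -0.012, 0], [0.5, -0.001, 0, -0.003, 0], [0.5, 0, 0, 0, 0], [0.0, 0, 0, 0, 0], [0.0, 0, 0, 0, 0], [0.0, 0, 0, 0, 0], [0.0, 0, 0, 0, 0]])

```text
t: 43.0
tool_pos: [0.616, 0.1251, 0.0592]
tool_rot: [-1.829, 2.548, -0.023]
contact_force: [0.2, -0.2, -0.0]
opening: 0.0133
```

Gripped. Before turning, a last check that all cartridges still stand correctly.

Run:
```python
from h import *
a=snap('scene')
cv2.imwrite('pics/a21.png',cv2.resize(a['color'][90:270,160:420],None,fx=3,fy=3)[:,:,::-1])
```

```text
(no output)
```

View pics/a21.png

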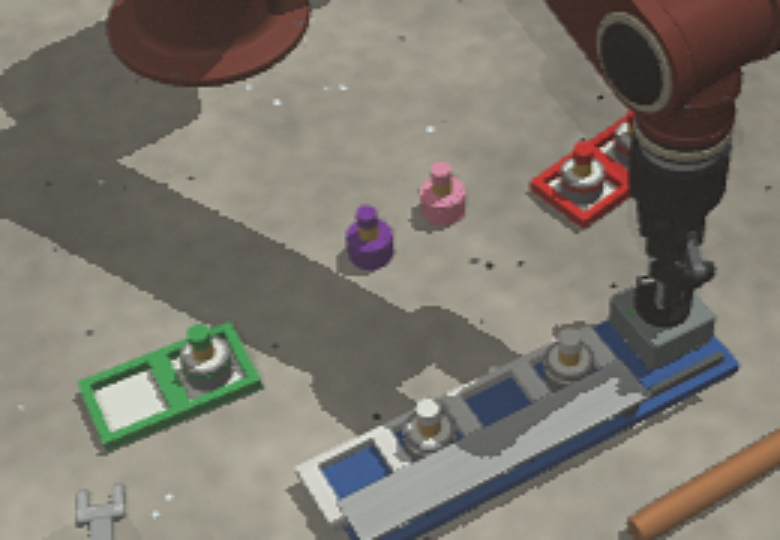

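>>> step_arm(moves=[[0.0, 0, 0, 0, -7], [0.0, 0, 0, 0, -7], [0.0, 0, 0, 0, -7], [0.0, 0, 0, 0, -7], [0.0, 0, 0, 0, -7]])

```text
t: 43.68
tool_pos: [0.6159, 0.1251, 0.0593]
tool_rot: [0.95, -2.994, 0.024]
contact_force: [-0.5, -0.5, -0.5]
opening: 0.0131
```

>>> step_arm(moves=[[0.0, 0, 0, 0, -7], [0.0, 0, 0, 0, -7], [0.0, 0, 0, 0, -7], [0.0, 0, 0, 0, -7], [0.0, 0, 0, 0, -7], [0.0, 0, 0, 0, 0]])

```text
t: 44.42
tool_pos: [0.6157, 0.1253, 0.0592]
tool_rot: [-0.03, -3.136, 0.019]
contact_force: [-1.4, -0.3, 0.8]
opening: 0.0131
```

```bash
python3 -c "
from h import *
st()"
```

```text
pos [0.6157 0.1253 0.0592] yawx 178.89 tilt [-0.005 -0.012] q [ 0.09  0.22  1.73 -0.01  1.2  -1.46]
```

>>> step_arm(moves=[[0.0, 0, 0, 0, -1.5], [0.5, 0, 0, 0, 0], [0.5, 0, 0, 0, 0], [0.5, 0, 0, 0, 0], [0.5, 0, 0, 0.04, 0], [0.5, 0, 0, 0.05, 0], [0.5, 0, 0, 0.05, 0], [0.5, -0.05, 0, 0.02, 0], [0.5, -0.05, 0.03, 0, 0], [0.5, -0.05, 0.05, 0, 0], [0.5, -0.02, 0.05, 0, 0], [0.5, 0, 0.05, 0, 0], [0.5, 0, 0, 0, 0]])

```text
t: 46.05
tool_pos: [0.4463, 0.3033, 0.2261]
tool_rot: [0.068, 3.138, -0.016]
contact_force: [-0.3, -0.9, 0.5]
opening: 0.043
```

Run:
```python
from h import *
st()
a=snap('scene','s22.png');b=snap('top')
cv2.imwrite('pics/a22.png',cv2.resize(a['color'][100:280,160:420],None,fx=3,fy=3)[:,:,::-1])
cv2.imwrite('pics/b22.png',cv2.resize(b['color'][90:290,150:500],None,fx=2.25,fy=2.25,interpolation=cv2.INTER_CUBIC)[:,:,::-1])
```

```text
pos [0.4463 0.3033 0.2261] yawx 177.53 tilt [ 0.003 -0.01 ] q [ 0.46 -0.15  1.81 -0.01  1.48 -1.06]
```

View pics/a22.png

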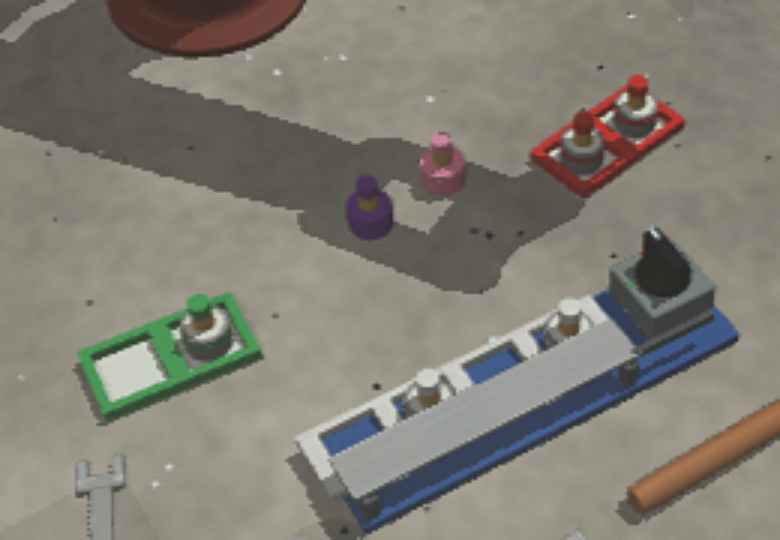

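View pics/b22.png

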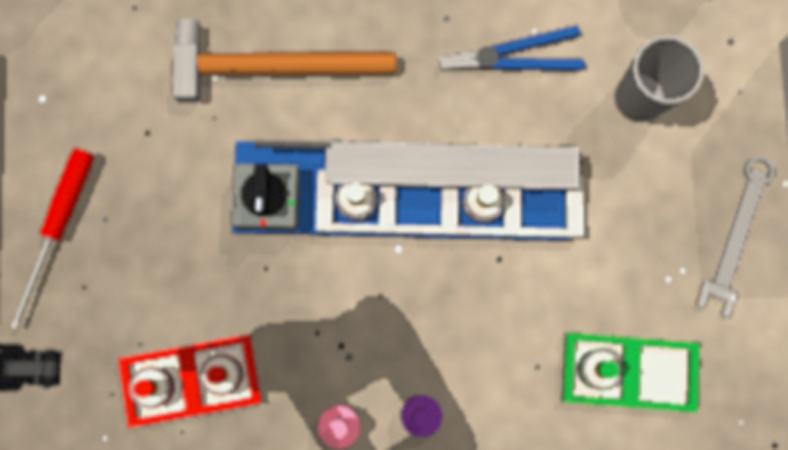

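Run:
```python
from h import *
print(ctrl.finish_job())
```

```text
the job is handed in; nothing more can be done
None
```

The changeover is done and handed in at about 46 s of the 208 s allowed; the hand-in reports no verdict.

- **Knob:** I turned it anticlockwise to released. After all the cartridges were placed, I turned it back to clamped.
- **Cartridges:** Three tested cartridges were there, two red and one green. Both reds went into the reject nests and the green one into a pass nest. The two whites stand in tester pockets 1 and 3.
- **White cartridge knocked aside:** One white was shifted on the counter during the run. I measured it again before picking it up.
- **Last images:** The white line on the knob points at the red dot and the keeper bar is over the whites' shoulders. All five cartridges look upright and seated. The arm is well clear, and the tools, tumbler and pink and purple look-alikes look undisturbed.
- **Measured positions:** The green cartridge and one red came out within about 1 mm of their nest centres. The other red's stem was hidden from that measurement, so I checked it, and both whites, by eye only.
- **Nothing failed or disagreed:** The tool drifted a few degrees off vertical during the moves. I corrected this with a half-turn of the gripper, and it did not affect the placing.

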